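# Shelve the registers by thickness

## Robot

A 7-joint arm with a two-finger parallel gripper is mounted at the origin on the work surface. World frame = base frame: x ahead of the robot, y to its left, z up, the work surface at z = 0. Lengths are in mm, angles in rad, forces in N, time in s.
With the tool pointing down it reaches from about 400 to 850 mm from the base axis. Payload 6.9 kg.
Tool frame: the origin (TCP) lies midway between the tips of the shut fingers; the grasp point (between the pads) lies behind it (r.pinch_z is the z of the grasp point in the tool frame, in mm); z points along the fingers, x is the direction in which the jaws open and shut, and the axes are right-handed (so a half turn about z gives the same grasp; the last joint's range is limited). The gripper opens to 85 mm and grips with 20 to 120 N. Pads are 22 mm wide; open, the fingers measure 114 mm over their backs; the gripper's body (76 mm by 85 mm) begins 54 mm behind the grasp point. The pads swing forward as they close: fully open they stand 13 mm farther back than shut.
Start: joints at [1.226, 0.507, -0.238, 1.5, 0.126, 1.149, -0.155], TCP at [271.711, -562.836, 231.275] pointing down, gripper open.
Joint ranges: [-3.08, 3.08], [-0.24, 2.05], [-1.43, 1.35], [0, 2.5], [-1.52, 4.66], [0.17, 1.96], [-2.89, 2.89]. Speed limits (rad/s): [2.39, 2.39, 3.14, 3.14, 3.14, 3.14, 3.14].

## Interface

Orientations are given as a unit quaternion [x, y, z, w].
In Python, from bench import state, snapshot, job, outline_of, r gives the robot as it stands.
- The arm moves only by the tool step_arm, never from a script. Its argument "deltas" is a list of rows, each an object with "linear": the shift along the tool's x, y, z in m, a list of three; "twist": the turn, a rotation vector about the tool's x, y, z in degrees, a list of three; "hand": the opening, from 0 (shut) to 1 (fully open). In form: [{"linear": [x, y, z], "twist": [ax, ay, az], "hand": hand}, ...]. A call has 1 to 12 rows; each row shifts and turns the pose as measured when the row begins, along the tool's axes as they then stand; what a row does not reach is not made up. A row lasts 1/10 s, in which the tool goes at most 50 mm and 8.59 degrees, less where a joint would pass 70% of its speed; a pose out of reach is approached as far as the arm can. A call with a gripper value outside its range is refused whole. The fingers move at their own pace and stop on an object; "squeeze" is the grip in N (left out, the last holds). Time passes only in rows, so rows that do not move let the fingers close. It gives the time, the measured TCP pose, the force and the opening at its end, in the units of the state.
- state(): the state, without advancing time (a new reading comes with each control period).
- snapshot(name): name is "side" or "top" or "wrist"; returns a dict with "img" (480x640x3 uint8, red, green, blue), "fx", "fy", "cx", "cy" (pixels), "k1" (the pictures are not rectified: a ray, as slopes to the right and down, at radius r is drawn at 1 + k1 r^2 times it, then the intrinsics apply), "cam_to_world" (4x4, takes a point from camera to world coordinates); the wrist camera has in their place "tool_from_camera" (4x4, takes a point from camera to tool coordinates, whose origin is the TCP and whose axes are the tool frame's). Camera axes: x right, y up, looking along -z (the intrinsics and any distortion apply to the point x, -y, -z); pixel columns grow to the right and rows downward; lengths in mm; the calibration is good to about 2 mm. A picture is of the moment at which its call begins: read the wrist's pose just before it. There is no depth.
- job.job_done(): hands the job in, once; it reports no verdict.
Trained networks look in a picture, given as the dict that the camera call returned (one of the last four; its "shot" number tells which), for a name from the list of things; names that differ only in an ending like _2 or _b are one class to them, and where a whole thing is asked for, a point or a joint stands for the part that bears it (a point fixed in the world has none). Each returns a list of dicts, best first, with "conf" (0 to 1); they miss things now and then, are a little off and sometimes report something else, mostly with a low value. They report only what shows in the picture. A call takes as long as a camera call. They do not tell look-alikes from the thing itself.
- outline_of(picture, label): "region" (480x640 bool, what is visible of it) and "location" ([row, column] in pixels, amid what is visible of it).
The state is a dict: "time_s": time; "q": joint angles; "qvel": joint speeds; "joint_torque": joint torques, N m; "ee_pos": TCP position; "tool_rot": TCP orientation; "contact_force": force on the tool from outside, world axes, zero at the start; "ft_torque": the same for the moment, N m; "gripper_width": finger opening in mm.
Only numpy, scipy, OpenCV 4.12 (cv2) and the standard library are available. Lean on these libraries where they do the work, as an engineer would, in place of code of your own. Each camera call takes 0.05 s, during which the arm holds its last target. There are 200 camera calls.

## Task

Move the four small blue registers from the grey returns tray to the bays of the wooden rack, one to a bay, in order of thickness: the thickest in the bay next to the tall steel bookend, the thinnest in the bay farthest from it. Leave each standing upright on the floor of its bay, centred and square in it, with its covers facing the bay's side fins. Do not tip any register over, and leave the mug standing where it is.

Things in the scene. Friction and masses are not known exactly. Their poses are not given: they have to be found in the camera images.
- thin_mid (a point): centre (half-way up) of the thin register: a small bound book 22 mm thick, 85 mm deep, 120 mm tall, blue cloth covers and cream pages, standing upright in the returns tray (floor 8 mm above the table; four places in a row, 100 mm apart, parted by fins that reach 30 mm above the table). Its x axis points from the spine to the fore-edge, y across its thickness (the way to grip it), z up. About 150 g
- medium_mid (a point): centre (half-way up) of the medium register: a small bound book 32 mm thick, 85 mm deep, 120 mm tall, blue cloth covers and cream pages, standing upright in the returns tray (floor 8 mm above the table; four places in a row, 100 mm apart, parted by fins that reach 30 mm above the table). Its x axis points from the spine to the fore-edge, y across its thickness (the way to grip it), z up. About 220 g
- thick_mid (a point): centre (half-way up) of the thick register: a small bound book 42 mm thick, 85 mm deep, 120 mm tall, blue cloth covers and cream pages, standing upright in the returns tray (floor 8 mm above the table; four places in a row, 100 mm apart, parted by fins that reach 30 mm above the table). Its x axis points from the spine to the fore-edge, y across its thickness (the way to grip it), z up. About 290 g
- thickest_mid (a point): centre (half-way up) of the thickest register: a small bound book 52 mm thick, 85 mm deep, 120 mm tall, blue cloth covers and cream pages, standing upright in the returns tray (floor 8 mm above the table; four places in a row, 100 mm apart, parted by fins that reach 30 mm above the table). Its x axis points from the spine to the fore-edge, y across its thickness (the way to grip it), z up. About 360 g
- bay_a: one of four like bays in a row, 100 mm apart, on the light wooden rack: cork floor between two dark wooden fins, 88 mm apart inside, 25 mm high. Origin at its centre, 3 mm below the top of the cork (the cork's top is 15 mm above the table); y along the row, x across it, z up. Which of the bays lies where in the row varies
- bay_b: one of four like bays in a row, 100 mm apart, on the light wooden rack: cork floor between two dark wooden fins, 88 mm apart inside, 25 mm high. Origin at its centre, 3 mm below the top of the cork (the cork's top is 15 mm above the table); y along the row, x across it, z up. Which of the bays lies where in the row varies
- bay_c: one of four like bays in a row, 100 mm apart, on the light wooden rack: cork floor between two dark wooden fins, 88 mm apart inside, 25 mm high. Origin at its centre, 3 mm below the top of the cork (the cork's top is 15 mm above the table); y along the row, x across it, z up. Which of the bays lies where in the row varies
- bay_d: one of four like bays in a row, 100 mm apart, on the light wooden rack: cork floor between two dark wooden fins, 88 mm apart inside, 25 mm high. Origin at its centre, 3 mm below the top of the cork (the cork's top is 15 mm above the table); y along the row, x across it, z up. Which of the bays lies where in the row varies
- bookend: tall round-topped steel bookend, 105 mm high, 26 mm thick (34 mm at its foot), 90 mm wide, fixed at one end of the rack, left or right, 100 mm from the centre of the end bay (the other end has only a low wooden stop). Origin at the centre of its foot, z up
- mug: white mug, 90 mm high, 76 mm wide, beside the racks; origin under its centre; not part of the job
Things that resemble listed ones, but are neither listed nor needed, are in the scene too. What is shaped like the part that bears thickest_mid but red is not meant. What is shaped like the part that bears thin_mid but red is not meant.

How it is judged:
By the outcome, as a careful person would: the job done as asked, in the order asked, and still so for the second after the job is handed in, with the robot touching nothing.
It also fails if it takes over 104 s, if anything falls off the work surface, if the arm or the gripper's body presses on something with over 40 N, if the wrist force passes 120 N, or if a joint passes its speed limit or range.

## Working session

There is one attempt and no reset: what is moved stays moved. The work goes in short steps, Python scripts to look and compute and a tool call to move; the robot and the scene stay as the last step left them, time stands still between calls to the robot, and variables do not carry over. Pictures are saved under pics/ and viewed, about 12 in all and at most 16, crops included, and the job is handed in when it is done.

Besides the shell and the picture viewer there is one more tool, called as name(argument=value, ...), one argument or row to a line, values as JSON. step_arm: Moves the arm, as the interface text tells. Its arguments: {"type":"object","properties":{"deltas":{"type":"array","items":{"type":"object","properties":{"linear":{"type":"array","items":{"type":"number"}},"twist":{"type":"array","items":{"type":"number"}},"hand":{"type":"number"}}}},"squeeze":{"type":"number"}},"required":["deltas"]}

```bash
ls; mkdir -p pics
cat > h.py <<'E'
import numpy as np, cv2
from bench import state, snapshot, job, outline_of, r
from scipy.spatial.transform import Rotation as R
def toolT(s):
    T=np.eye(4);T[:3,:3]=R.from_quat(s["tool_rot"]).as_matrix();T[:3,3]=s["ee_pos"];return T
def shot(n):
    s=state();p=snapshot(n)
    p["T"]=np.array(p["cam_to_world"]) if n!="wrist" else toolT(s)@np.array(p["tool_from_camera"])
    return p
def ray(p,u,v):
    xd,yd=(u-p["cx"])/p["fx"],(v-p["cy"])/p["fy"]
    x,y=xd,yd
    for _ in range(30):
        f=1+p["k1"]*(x*x+y*y);x,y=xd/f,yd/f
    d=p["T"][:3,:3]@np.array([x,-y,-1.]);return p["T"][:3,3],d/np.linalg.norm(d)
def atz(p,u,v,z):
    o,d=ray(p,u,v);return o+d*(z-o[2])/d[2]
def proj(p,X):
    c=np.linalg.inv(p["T"])@np.append(X,1.);x,y=c[0]/-c[2],-c[1]/-c[2];f=1+p["k1"]*(x*x+y*y)
    return np.array([p["fx"]*x*f+p["cx"],p["fy"]*y*f+p["cy"]])
def tri(l):
    A=np.zeros((3,3));b=np.zeros(3)
    for o,d in l:
        M=np.eye(3)-np.outer(d,d);A+=M;b+=M@o
    return np.linalg.solve(A,b)
def save(p,name): cv2.imwrite("pics/"+name,cv2.cvtColor(p["img"],cv2.COLOR_RGB2BGR))
E
python3 - <<'E'
from h import *
s=state();print({k:np.round(v,3).tolist() for k,v in s.items()},r.pinch_z)
for n in["side","top"]:
    p=shot(n);save(p,n+"0.png");print(n,p["fx"],p["k1"],np.round(p["T"],3).tolist())
    for l in["thin_mid","medium_mid","thick_mid","thickest_mid","bay_a","bookend","mug"]:
        for d in outline_of(p,l):
            ys,xs=np.nonzero(d["region"]);
            print(l,round(d["conf"],2),np.round(d["location"]),len(xs),[xs.min(),xs.max(),ys.min(),ys.max()] if len(xs) else"",np.round(p["img"][d["region"]].mean(0)))
E
```

```text
pics
{'time_s': 0.0, 'q': [1.226, 0.508, -0.238, 1.501, 0.126, 1.149, -0.155], 'qvel': [-0.002, 0.001, -0.001, 0.002, 0.0, -0.001, 0.0], 'joint_torque': [0.001, -62.058, -2.186, -24.965, 0.013, 0.012, -0.0], 'ee_pos': [271.445, -562.4, 230.436], 'tool_rot': [0.847, -0.532, -0.001, -0.0], 'contact_force': [-0.906, 1.171, -1.016], 'ft_torque': [-0.083, 0.017, -0.011], 'gripper_width': 85.399} -18.700000000000003
side 558.0643441453722 -0.08271259037736682 [[-0.91, 0.198, -0.365, 174.1], [-0.415, -0.474, 0.776, 1107.74], [-0.019, 0.858, 0.514, 725.949], [0.0, 0.0, 0.0, 1.0]]
thin_mid 0.8 [230. 328.] 1212 [np.int64(303), np.int64(341), np.int64(212), np.int64(264)] [50. 50. 61.]
medium_mid 0.78 [257. 307.] 2175 [np.int64(284), np.int64(326), np.int64(230), np.int64(288)] [52. 51. 62.]
thick_mid 0.6 [190. 354.] 806 [np.int64(326), np.int64(361), np.int64(177), np.int64(225)] [70. 70. 76.]
thickest_mid 0.84 [205. 336.] 1055 [np.int64(313), np.int64(351), np.int64(191), np.int64(244)] [70. 71. 78.]
thickest_mid 0.66 [202. 276.] 1617 [np.int64(256), np.int64(295), np.int64(179), np.int64(232
[... 1726 characters left out ...]
, np.int64(410), np.int64(290), np.int64(335)] [161. 127.  89.]
bay_a 0.75 [315. 427.] 1610 [np.int64(410), np.int64(448), np.int64(293), np.int64(338)] [156. 123.  87.]
bay_a 0.72 [308. 350.] 1613 [np.int64(332), np.int64(371), np.int64(287), np.int64(332)] [166. 132.  93.]
bay_a 0.64 [306. 313.] 1605 [np.int64(292), np.int64(331), np.int64(284), np.int64(329)] [167. 133.  94.]
bookend 0.67 [320. 470.] 809 [np.int64(460), np.int64(485), np.int64(300), np.int64(335)] [105.  98.  97.]
bookend 0.65 [310. 354.] 1564 [np.int64(332), np.int64(370), np.int64(288), np.int64(331)] [167. 133.  94.]
mug 0.68 [279. 192.] 1091 [np.int64(166), np.int64(213), np.int64(259), np.int64(291)] [130. 123. 121.]
```

View pics/top0.png

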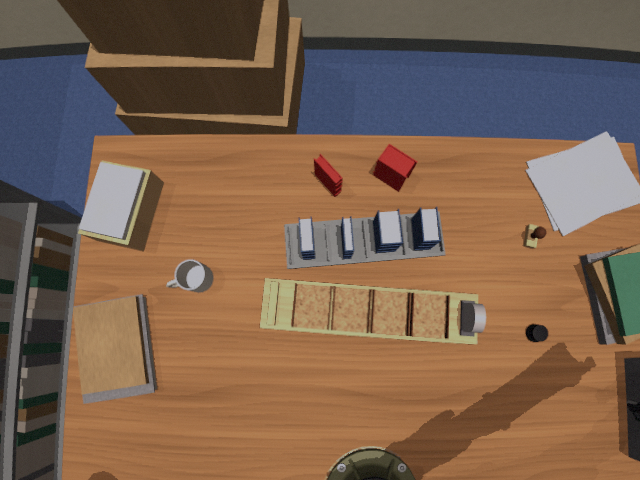

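View pics/side0.png

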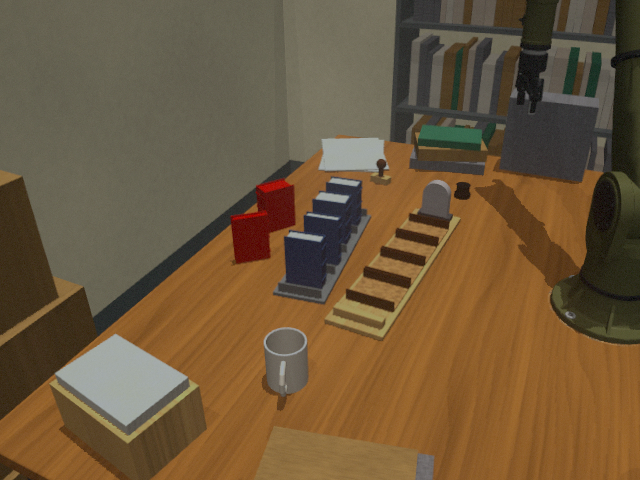

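Top view shows the tray registers left to right at cols ~307, 347, 388 and 426 (row ~235). Two red look-alikes stand off the tray at (328,175) and (395,168). The bookend is at the right end of the rack (472,318) and the mug is at (192,278). Next I get rough positions and plan a wrist view.

Run:
```python
from h import *
top=shot("top");side=shot("side")
C={}
for l in["thin_mid","medium_mid","thick_mid","thickest_mid"]:
    for d in outline_of(top,l):
        m=d["region"];c=top["img"][m].mean(0)
        if c[0]>1.5*c[2]: continue
        g=top["img"].astype(int)
        mm=(cv2.dilate(m.astype(np.uint8),np.ones((3,3)))>0)&(g.min(2)>120)   # bright page top
        ys,xs=np.nonzero(mm)
        w=np.array([atz(top,x,y,128)[:2] for x,y in zip(xs,ys)]).astype(np.float32)
        print(l,round(d["conf"],2),"page top centre/size/ang",[np.round(v,1) for v in cv2.minAreaRect(w)],len(w), "mean px",xs.mean().round(1),ys.mean().round(1))
for n,p,z in(("top",top,15),("side",side,15)):
    for d in sorted(outline_of(p,"bay_a"),key=lambda d:d["location"][1]):
        ys,xs=np.nonzero(d["region"]);w=np.array([atz(p,x,y,z)[:2] for x,y in zip(xs,ys)])
        rr=cv2.minAreaRect(w.astype(np.float32))
        print(n,"bay",round(d["conf"],2),w.mean(0).round(1),[np.round(v,1) for v in rr])
for l in["mug","bookend"]:
    for p in(top,side):
        print(l,[(round(d["conf"],2),atz(p,*d["location"][::-1],50).round(0)) for d in outline_of(p,l)])
w=snapshot("wrist");print(w["fx"],w["cx"],w["cy"],w["k1"],np.round(w["tool_from_camera"],3).tolist())
s=state();print(toolT(s).round(3).tolist())
```

```text
thin_mid 0.57 page top centre/size/ang [array([624.4,  63.6]), array([100.1,  29.4]), np.float64(6.0)] 248 mean px 348.0 234.6
medium_mid 0.94 page top centre/size/ang [array([622.1, 159.3]), array([101.4,  36.5]), np.float64(8.8)] 406 mean px 306.6 235.5
thick_mid 0.81 page top centre/size/ang [array([ 647.3, -125.1]), array([102.8,  71.4]), np.float64(1.5)] 503 mean px 429.4 225.5
thickest_mid 0.82 page top centre/size/ang [array([640.5, -31.8]), array([103.1,  68.5]), np.float64(5.7)] 645 mean px 389.6 228.0
thickest_mid 0.75 page top centre/size/ang [array([ 435.5, -231.2]), array([52.5, 86.8]), np.float64(79.8)] 281 mean px 478.9 318.4
top bay 0.92 [468.1 150.3] [array([467.9, 150.7]), array([ 95.6, 110.4]), np.float64(86.0)]
top bay 0.66 [461.   48.9] [array([461.5,  49. ]), array([101.1, 112.6]), np.float64(85.5)]
top bay 0.74 [454.  -50.9] [array([454.5, -50.3]), array([ 99.7, 110.7]), np.float64(86.5)]
top bay 0.62 [ 446.7 -151.6] [array([ 445.7, -152.3]), array([101.9, 115.3]), np.float64(88.5)]
side bay 0.93 [468.7 142.3] [array([472.4, 139.1]), array([128.2, 123.1]), np.float64(88.7)]
side bay 0.84 [460.9  26.2] [array([464.8,  31.1]), array([116.7, 118.9]), np.float64(84.7)]
side bay 0.8 [451.8 -75.2] [array([456.1, -68.2]), array([129.2, 121.3]), np.float64(85.2)]
side bay 0.79 [ 445.7 -177.5] [array([ 450.1, -169.3]), array([129.8, 123.3]), np.float64(86.0)]
mug [(0.66, array([535., 452.,  50.]))]
mug [(0.69, array([533., 453.,  50.]))]
bookend [(0.68, array([ 436., -262.,   50.])), (0.45, array([465., 149.,  50.]))]
bookend [(0.96, array([ 437., -243.,   50.]))]
394.46826606150165 315.68434586871183 242.63009896786443 -0.07065987972658652 [[1.0, 0.0, -0.0, -0.239], [0.0, -0.956, -0.292, -73.623], [-0.0, 0.292, -0.956, -142.55], [0.0, 0.0, 0.0, 1.0]]
[[0.435, -0.901, 0.0, 271.72], [-0.901, -0.435, 0.0, -562.829], [-0.0, -0.0, -1.0, 231.262], [0.0, 0.0, 0.0, 1.0]]
```

step_arm(
  deltas=[
    {"linear":[-0.026,-0.0415,-0.004],"twist":[0,0,0],"hand":1},
    {"linear":[-0.026,-0.0415,-0.004],"twist":[0,0,0],"hand":1},
    {"linear":[-0.026,-0.0415,-0.004],"twist":[0,0,0],"hand":1},
    {"linear":[-0.026,-0.0415,-0.004],"twist":[0,0,0],"hand":1},
    {"linear":[-0.026,-0.0415,-0.004],"twist":[0,0,0],"hand":1},
    {"linear":[-0.026,-0.0415,-0.004],"twist":[0,0,0],"hand":1},
    {"linear":[-0.026,-0.0415,-0.004],"twist":[0,0,0],"hand":1},
    {"linear":[-0.026,-0.0415,-0.004],"twist":[0,0,0],"hand":1},
    {"linear":[-0.026,-0.0415,-0.004],"twist":[0,0,0],"hand":1},
    {"linear":[-0.026,-0.0415,-0.004],"twist":[0,0,0],"hand":1},
    {"linear":[-0.026,-0.0415,0],"twist":[0,0,0],"hand":1},
    {"linear":[-0.026,-0.0415,0],"twist":[0,0,0],"hand":1},
  ],
)

```text
time_s: 2.65
ee_pos: [589.9, -64.5, 271.2]
tool_rot: [0.842, -0.539, 0.002, 0.002]
contact_force: [0.2, -1.1, 0.3]
gripper_width: 85.6
```

step_arm(
  deltas=[
    {"linear":[-0.005,-0.021,0],"twist":[0,0,7],"hand":1},
    {"linear":[-0.005,-0.021,0],"twist":[0,0,7],"hand":1},
    {"linear":[-0.005,-0.021,0],"twist":[0,0,6],"hand":1},
    {"linear":[0,0,0],"twist":[0,0,0],"hand":1},
    {"linear":[0,0,0],"twist":[0,0,0],"hand":1},
  ],
)

```text
time_s: 3.15
ee_pos: [649.4, -18.0, 270.5]
tool_rot: [0.736, -0.677, 0.001, -0.001]
contact_force: [-0.5, -1.4, -0.4]
gripper_width: 85.3
```

Run:
```python
from h import *
import pickle
p=shot("wrist");save(p,"w1.png");s=state();print(s["ee_pos"],s["tool_rot"],s["qvel"].round(3) if hasattr(s["qvel"],"round") else s["qvel"])
pickle.dump(p,open("w1.pkl","wb"))
for l in["thin_mid","medium_mid","thick_mid","thickest_mid","bay_a","bookend"]:
    for d in outline_of(p,l):
        ys,xs=np.nonzero(d["region"]);print(l,round(d["conf"],2),np.round(d["location"]),len(xs),[xs.min(),xs.max(),ys.min(),ys.max()],p["img"][d["region"]].mean(0).round())
```

```text
[649.23316389 -18.03242658 270.52330172] [ 0.7363662  -0.67658152  0.00120598 -0.00089559] [ 0.015 -0.013 -0.001  0.015  0.     0.001  0.002]
thin_mid 0.89 [ 32. 181.] 3642 [np.int64(128), np.int64(226), np.int64(0), np.int64(72)] [154.  38.  32.]
medium_mid 0.57 [215. 104.] 10649 [np.int64(47), np.int64(160), np.int64(158), np.int64(279)] [ 87.  94. 103.]
thick_mid 0.56 [209. 453.] 10120 [np.int64(403), np.int64(503), np.int64(154), np.int64(278)] [122. 127. 131.]
thickest_mid 0.76 [ 21. 386.] 5240 [np.int64(321), np.int64(455), np.int64(0), np.int64(69)] [128.  36.  31.]
thickest_mid 0.7 [215. 341.] 8423 [np.int64(304), np.int64(377), np.int64(154), np.int64(276)] [170. 169. 161.]
bay_a 0.87 [349. 243.] 6734 [np.int64(195), np.int64(287), np.int64(307), np.int64(407)] [158. 117.  72.]
bay_a 0.81 [363. 330.] 6974 [np.int64(282), np.int64(377), np.int64(319), np.int64(418)] [184. 140.  85.]
bay_a 0.64 [316. 132.] 3573 [np.int64(107), np.int64(199), np.int64(292), np.int64(398)] [168. 128.  78.]
bay_a 0.56 [381. 404.] 5425 [np.int64(363), np.int64(448), np.int64(330), np.int64(423)] [188. 144.  87.]
bookend 0.63 [362. 512.] 231 [np.int64(499), np.int64(531), np.int64(353), np.int64(461)] [104.  96.  86.]
```

View pics/w1.png

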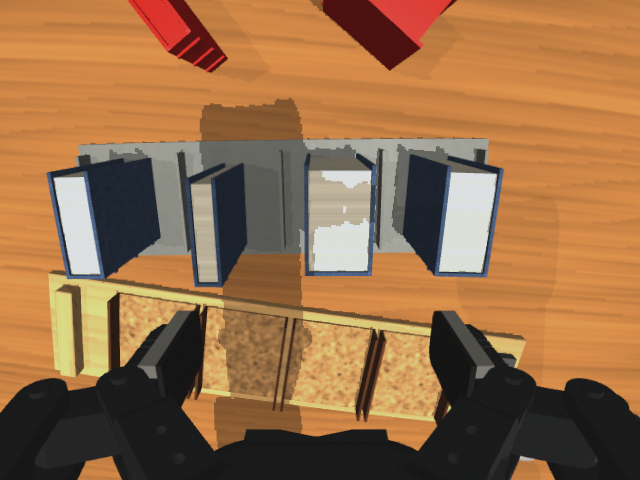

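Wrist view: four blue registers in the tray, with tops at cols ~50–104, 190–222, 305–373 and 437–502 (rows 165–278). The red look-alikes are off the tray at the top and the rack is below. I take a second view 80 mm over, then an enlarged crop.

step_arm(
  deltas=[
    {"linear":[-0.04,0,0],"twist":[0,0,0],"hand":1},
    {"linear":[-0.04,0,0],"twist":[0,0,0],"hand":1},
    {"linear":[0,0,0],"twist":[0,0,0],"hand":1},
    {"linear":[0,0,0],"twist":[0,0,0],"hand":1},
  ],
)

```text
time_s: 3.9
ee_pos: [642.3, 59.3, 271.6]
tool_rot: [0.734, -0.679, 0.002, -0.001]
contact_force: [0.5, -0.8, 0.9]
gripper_width: 85.6
```

Run:
```python
from h import *
import pickle
p=shot("wrist");save(p,"w2.png");s=state();print(s["ee_pos"],s["tool_rot"])
pickle.dump(p,open("w2.pkl","wb"))
a=cv2.imread("pics/w1.png")[145:290,30:520];b=cv2.imread("pics/w2.png")[145:290,110:600]
im=np.vstack([cv2.resize(x,None,fx=1.63,fy=2,interpolation=cv2.INTER_CUBIC) for x in(a,b)]);print(im.shape);cv2.imwrite("pics/crop1.png",im)
```

```text
[642.14960372  60.06325747 271.63394731] [ 0.73411439 -0.67902138  0.00208207 -0.00129992]
(580, 799, 3)
```

View pics/crop1.png

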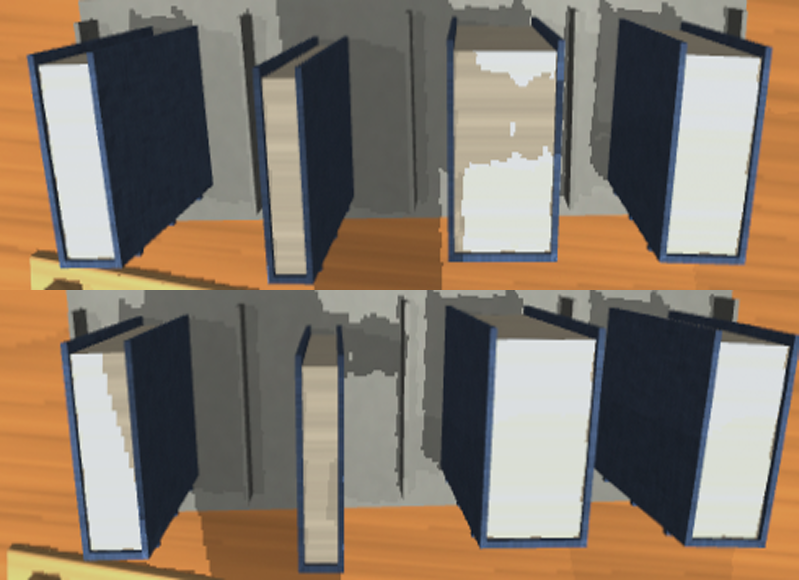

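Left to right the tops are ~36, 27, 67 and 50 px wide, so medium, thin, thickest, thick. All four are blue and in the tray, with the spine on the near side. I triangulate the top corners from the two views.

```bash
cat > m.py <<'E'
from h import *
import pickle
w1,w2=[pickle.load(open(f,"rb")) for f in("w1.pkl","w2.pkl")]
V={"medium":([(62,267),(120,267),(29,56),(91,50)],[(86,558),(148,558),(64,344),(129,342)]),
"thin":([(269,284),(313,283),(259,68),(301,66)],[(299,571),(342,571),(296,354),(342,353)]),
"thickest":([(448,262),(557,262),(450,45),(561,45)],[(481,546),(588,545),(492,328),(602,325)]),
"thick":([(662,262),(743,263),(683,43),(770,46)],[(686,545),(766,545),(716,331),(797,336)])}
for n,(a,b) in V.items():
    A=[(30+x/1.63,145+y/2) for x,y in a];B=[(110+x/1.63,145+(y-290)/2) for x,y in b]
    X=np.array([tri([ray(w1,*u),ray(w2,*v)]) for u,v in zip(A,B)])
    P=np.array([[atz(w,*u,128)[:2] for u in U] for w,U in((w1,A),(w2,B))])
    Q=P.mean(0);th=np.linalg.norm(Q[1]-Q[0]),np.linalg.norm(Q[3]-Q[2]);dep=np.linalg.norm(Q[2]-Q[0]),np.linalg.norm(Q[3]-Q[1])
    f=(Q[2]+Q[3]-Q[0]-Q[1])/2
    print(n,"z",X[:,2].round(1),"c tri",X[:,:2].mean(0).round(1),"c@128",P.mean(1).round(1).tolist(),"thick",np.round(th,1),"deep",np.round(dep,1),"yaw",np.degrees(np.arctan2(f[1],f[0])).round(1))
E
python3 m.py
```

```text
medium z [128.2 130.  130.1 128.2] c tri [633.7 164. ] c@128 [[633.5, 164.7], [633.3, 164.4]] thick [30.2 29.9] deep [83.9 84.8] yaw 5.2
thin z [127.2 124.3 118.6 124.2] c tri [634.9  65.6] c@128 [[635.6, 64.3], [636.0, 65.5]] thick [21.1 19.7] deep [84.8 85. ] yaw 4.1
thickest z [129.8 130.8 124.9 128.1] c tri [653.7 -35.4] c@128 [[652.5, -35.6], [654.1, -35.5]] thick [52.  49.2] deep [83.6 84.4] yaw 5.2
thick z [125.7 132.9 124.2 124.5] c tri [ 660.9 -133.1] c@128 [[660.8, -132.8], [660.8, -132.5]] thick [40.8 39.8] deep [84.4 84.1] yaw 3.9
```

Heights (about 128), thicknesses and depths all agree with the text. Now the rack from above.

step_arm(
  deltas=[
    {"linear":[0.01,0.04,0],"twist":[0,0,0],"hand":1},
    {"linear":[0.01,0.04,0],"twist":[0,0,0],"hand":1},
    {"linear":[0.01,0.04,0],"twist":[0,0,4.3],"hand":1},
    {"linear":[0.01,0.04,0],"twist":[0,0,4.3],"hand":1},
    {"linear":[0,0,0],"twist":[0,0,0],"hand":1},
    {"linear":[0,0,0],"twist":[0,0,0],"hand":1},
  ],
)

```text
time_s: 4.55
ee_pos: [478.7, 2.6, 269.0]
tool_rot: [-0.676, 0.737, -0.002, 0.0]
contact_force: [0.5, 0.1, -0.3]
gripper_width: 85.5
```

Run:
```python
from h import *
import pickle
p=shot("wrist");save(p,"w3.png");s=state();print(s["ee_pos"],s["tool_rot"])
pickle.dump(p,open("w3.pkl","wb"))
for d in outline_of(p,"bay_a"): print(round(d["conf"],2),np.round(d["location"]),d["region"].sum(),atz(p,*d["location"][::-1],15).round(1))
im=cv2.imread("pics/w3.png")[60:380];cv2.imwrite("pics/w3c.png",cv2.resize(im,None,fx=1.25,fy=1.875,interpolation=cv2.INTER_CUBIC))
```

```text
[478.58272764   2.51073317 268.88233212] [-6.75639080e-01  7.37229689e-01 -2.05131204e-03  1.07792957e-04]
0.9 [219. 267.] 9900 [462.2  53.3  15. ]
0.73 [217. 166.] 10261 [474.  158.4  15. ]
0.6 [218. 464.] 10348 [ 445.2 -151.2   15. ]
0.19 [ 14. 465.] 3344 [ 640.  -150.7   15. ]
```

View pics/w3c.png

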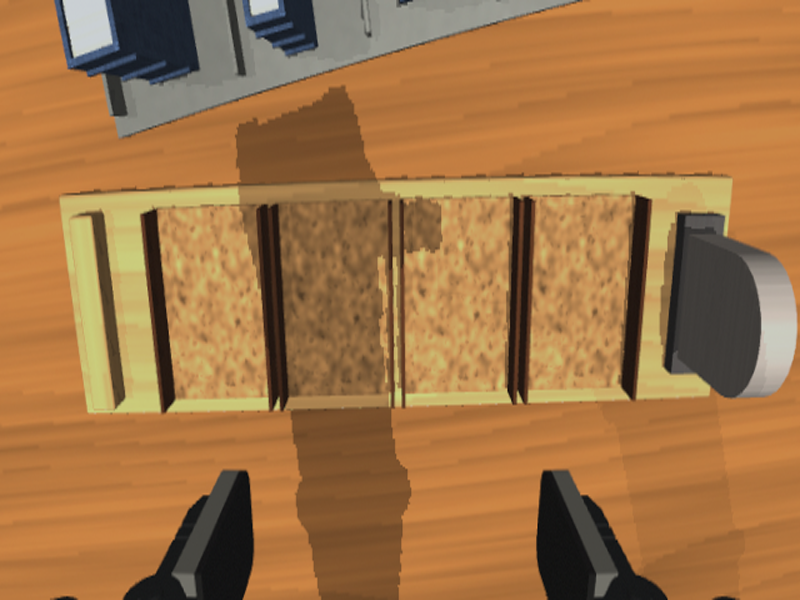

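Rack seen squarely. The cork floors span crop cols 158–270, 278–390, 403–512 and 528–637 (rows ~200–400), and the bookend is at right (cols 670–800). I shift 50 mm for a second view to check heights by tracking the corners.

step_arm(
  deltas=[
    {"linear":[0.05,0,0],"twist":[0,0,0],"hand":1},
    {"linear":[0,0,0],"twist":[0,0,0],"hand":1},
    {"linear":[0,0,0],"twist":[0,0,0],"hand":1},
  ],
)

```text
time_s: 4.95
ee_pos: [479.0, -46.7, 268.7]
tool_rot: [-0.677, 0.736, -0.002, 0.002]
contact_force: [0.3, 1.2, 0.0]
gripper_width: 85.3
```

Run:
```python
from h import *
import pickle
p=shot("wrist");save(p,"w4.png");s=state();print(s["ee_pos"],s["tool_rot"])
pickle.dump(p,open("w4.pkl","wb"));w=pickle.load(open("w3.pkl","rb"))
pts=[(158,209),(172,400),(278,204),(288,397),(514,197),(510,391),(637,196),(625,387)]
# cork texture interior points (height check) 
ext=[(200,300),(340,330),(330,250),(460,330),(450,350),(580,300),(590,250),(210,350)]
U=np.array([(x/1.25,60+y/1.875) for x,y in pts+ext],np.float32)
g=np.array([proj(p,atz(w,*u,15)) for u in U],np.float32)
a,b=[cv2.cvtColor(q["img"],cv2.COLOR_RGB2GRAY) for q in(w,p)]
n,st,e=cv2.calcOpticalFlowPyrLK(a,b,U.reshape(-1,1,2),g.reshape(-1,1,2).copy(),winSize=(17,17),maxLevel=1,flags=cv2.OPTFLOW_USE_INITIAL_FLOW)
n=n[:,0];X=np.array([tri([ray(w,*u),ray(p,*v)]) for u,v in zip(U,n)])
for i,u in enumerate(U): print(i,st[i,0],e[i,0].round(1),"z",X[i,2].round(1),"w3@15",atz(w,*u,15)[:2].round(1),"w4@15",atz(p,*n[i],15)[:2].round(1))
F=np.array([(atz(w,*u,15)[:2]) for u in U[:8]])
F=F.reshape(4,2,2)
for f in F: print("edge mid",f.mean(0).round(1),"len",np.linalg.norm(f[0]-f[1]).round(1),"yaw",np.degrees(np.arctan2(*(f[0]-f[1])[::-1])).round(2))
m=F.mean(1);print(np.linalg.norm(np.diff(m,axis=0),axis=1))
d=m[0]-m[3];d/=np.linalg.norm(d);print("row",d,np.degrees(np.arctan2(-d[0],d[1])))
c=(m*[[1],[1],[1],[1]]-np.outer([44,44,-44,-44],d));print("centres",c.round(1).tolist(),np.diff(c@d))
```

```text
[478.80419356 -47.77349588 268.55360021] [-0.67697533  0.73600067 -0.00251732  0.00104211]
0 1 3.4 z 13.6 w3@15 [524.4 190.3] w4@15 [524.4 190.1]
1 1 5.3 z 20.8 w3@15 [414.7 202.4] w4@15 [414.9 203.1]
2 1 36.0 z 24.1 w3@15 [517.5  91.9] w4@15 [516.6  93.1]
3 1 29.1 z 31.7 w3@15 [407.9 100.2] w4@15 [407.4 102.4]
4 1 10.9 z 16.6 w3@15 [504.6 -96.4] w4@15 [504.3 -96.2]
5 1 22.7 z 23.8 w3@15 [394.6 -90.8] w4@15 [395.7 -89.6]
6 1 7.4 z 17.6 w3@15 [ 497.4 -197.1] w4@15 [ 497.2 -196.8]
7 1 16.5 z 25.9 w3@15 [ 387.8 -191.9] w4@15 [ 388.2 -190.5]
8 1 1.3 z 14.7 w3@15 [471.3 165.4] w4@15 [471.2 165.4]
9 1 1.1 z 15.0 w3@15 [443.7  50.6] w4@15 [443.7  50.6]
10 1 1.1 z 14.5 w3@15 [489.1  53.4] w4@15 [489.1  53.3]
11 1 1.5 z 15.0 w3@15 [434.8 -49.5] w4@15 [434.8 -49.5]
12 1 1.4 z 14.0 w3@15 [423.9 -40.5] w4@15 [423.9 -40.6]
13 1 3.1 z 16.5 w3@15 [ 443.4 -150.7] w4@15 [ 443.7 -150.5]
14 1 1.6 z 15.2 w3@15 [ 470.9 -158.6] w4@15 [ 470.9 -158.6]
15 1 1.3 z 15.3 w3@15 [441.8 162.6] w4@15 [441.8 162.6]
edge mid [469.5 196.4] len 110.4 yaw -6.3
edge mid [462.7  96. ] len 109.9 yaw -4.29
edge mid [449.6 -93.6] len 110.1 yaw -2.93
edge mid [ 442.6 -194.5] len 109.7 yaw -2.7
[100.54533831 190.07419395 101.15428255]
row [0.06877389 0.99763227] -3.9435663573099387
centres [[466.5, 152.5], [459.7, 52.1], [452.7, -49.7], [445.6, -150.6]] [-100.54532414 -102.07419101 -101.15424531]
```

Cork height of 15 confirmed, and bay spacing and row direction match the top camera within 2 mm. Fitted bay centres from the bookend outwards:

| Bay centre (x, y) | Register |
|---|---|
| (445.8, -148.5) | thickest |
| (452.7, -48.8) | thick |
| (459.6, 51) | medium |
| (466.5, 150.7) | thin |

I start with the thickest.

```bash
cat > go.py <<'E'
from h import *
import sys
# usage: x y z angle_of_tool_x(deg): prints shift in current tool axes (mm), in axes after turning, and rotvec (deg)
x,y,z,a=map(float,sys.argv[1:5]);s=state();T=toolT(s);t=np.radians(a)
G=np.array([[np.cos(t),np.sin(t),0],[np.sin(t),-np.cos(t),0],[0,0,-1]]).T
D=np.array([x,y,z])-T[:3,3]
print("t",round(s["time_s"],2),"pos",T[:3,3].round(1),"ang",np.degrees(np.arctan2(T[1,0],T[0,0])).round(2),"w",round(float(s["gripper_width"]),1),"F",np.round(s["contact_force"],1),"q",np.round(s["q"],2))
print("lin now",(T[:3,:3].T@D).round(1),"lin after turn",(G.T@D).round(1),"twist",R.from_matrix(T[:3,:3].T@G).as_rotvec(degrees=True).round(2))
E
python3 go.py 653.5 -35.5 190 -85.3
```

```text
t 5.0 pos [478.8 -47.8 268.6] ang -94.78 w 85.6 F [ 0.6 -1.1  0.4] q [ 0.24  0.25 -0.24  1.81  0.07  1.09 -1.69]
lin now [ -26.9 -172.7   79.4] lin after turn [   2.1 -175.1   78.6] twist [-0.28 -0.13 -9.48]
```

step_arm(
  deltas=[
    {"linear":[0,0,0],"twist":[-0.1,-0.1,-5],"hand":1},
    {"linear":[0,0,0],"twist":[-0.1,-0.1,-4.5],"hand":1},
    {"linear":[0,-0.044,0.01],"twist":[0,0,0],"hand":1},
    {"linear":[0,-0.044,0.01],"twist":[0,0,0],"hand":1},
    {"linear":[0,-0.044,0.029],"twist":[0,0,0],"hand":1},
    {"linear":[0,-0.044,0.029],"twist":[0,0,0],"hand":1},
    {"linear":[0,0,0],"twist":[0,0,0],"hand":1},
  ],
)

```text
time_s: 5.7
ee_pos: [656.0, -27.8, 190.4]
tool_rot: [0.74, -0.673, 0.0, -0.001]
contact_force: [-0.4, -0.3, -0.2]
gripper_width: 85.3
```

```bash
python3 go.py 653.5 -35.5 170 -85.3
```

```text
t 5.7 pos [656.  -27.8 190.4] ang -84.59 w 85.3 F [-0.4 -0.3 -0.2] q [ 0.16  0.59 -0.26  1.47  0.16  1.1  -1.61]
lin now [ 7.4  3.3 20.4] lin after turn [ 7.4  3.2 20.4] twist [-0.11  0.09  0.71]
```

step_arm(
  deltas=[
    {"linear":[0.0075,0.003,0.01],"twist":[0,0,0.7],"hand":1},
    {"linear":[0,0,0.01],"twist":[0,0,0],"hand":1},
    {"linear":[0,0,0],"twist":[0,0,0],"hand":1},
  ],
)

```text
time_s: 6.0
ee_pos: [653.3, -34.4, 167.3]
tool_rot: [0.736, -0.677, -0.001, -0.001]
contact_force: [-0.6, -0.2, -0.1]
gripper_width: 85.6
```

```bash
python3 go.py 653.5 -35.5 70 -85.3
```

```text
t 6.0 pos [653.3 -34.4 167.3] ang -85.21 w 85.6 F [-0.6 -0.2 -0.1] q [ 0.16  0.61 -0.25  1.51  0.16  1.05 -1.61]
lin now [ 1.3 -0.2 97.3] lin after turn [ 1.1 -0.1 97.3] twist [0.05 0.14 0.09]
```

step_arm(
  deltas=[
    {"linear":[0.001,0,0.025],"twist":[0,0,0],"hand":1},
    {"linear":[0,0,0.025],"twist":[0,0,0],"hand":1},
    {"linear":[0,0,0.025],"twist":[0,0,0],"hand":1},
    {"linear":[0,0,0.021],"twist":[0,0,0],"hand":1},
    {"linear":[0,0,0],"twist":[0,0,0],"hand":1},
    {"linear":[0,0,0],"twist":[0,0,0],"hand":0.5},
    {"linear":[0,0,0],"twist":[0,0,0],"hand":0.4},
    {"linear":[0,0,0],"twist":[0,0,0],"hand":0.4},
    {"linear":[0,0,0],"twist":[0,0,0],"hand":0.3},
    {"linear":[0,0,0],"twist":[0,0,0],"hand":0.3},
    {"linear":[0,0,0],"twist":[0,0,0],"hand":0.3},
  ],
  squeeze=60,
)

```text
time_s: 7.1
ee_pos: [654.6, -37.5, 82.7]
tool_rot: [0.735, -0.678, 0.006, -0.005]
contact_force: [0.1, 0.6, -2.4]
gripper_width: 51.2
```

```bash
python3 go.py 653.5 -35.5 230 -85.3; python3 go.py 445.8 -148.5 230 -94
```

```text
t 7.1 pos [654.6 -37.5  82.7] ang -85.36 w 51.2 F [ 0.1  0.6 -2.4] q [ 0.16  0.68 -0.23  1.61  0.2   0.85 -1.64]
lin now [  -1.8   -1.5 -147.3] lin after turn [  -2.1    0.9 -147.3] twist [-0.95 -0.1  -0.06]
t 7.1 pos [654.6 -37.5  82.7] ang -85.36 w 51.2 F [ 0.1  0.6 -2.4] q [ 0.16  0.68 -0.23  1.61  0.2   0.85 -1.64]
lin now [  94.   214.6 -150.7] lin after turn [ 125.3  200.6 -147.3] twist [-0.95 -0.03  8.64]
```

step_arm(
  deltas=[
    {"linear":[0,0,-0.01],"twist":[0,0,0],"hand":0.3},
    {"linear":[0,0,-0.025],"twist":[0,0,0],"hand":0.3},
    {"linear":[0,0,-0.03],"twist":[0,0,0],"hand":0.3},
    {"linear":[0,0,-0.03],"twist":[0,0,0],"hand":0.3},
    {"linear":[0,0,-0.03],"twist":[0,0,0],"hand":0.3},
    {"linear":[0,0,-0.02],"twist":[0,0,0],"hand":0.3},
    {"linear":[0,0,0],"twist":[0,0,0],"hand":0.3},
    {"linear":[0,0,0],"twist":[0,0,0],"hand":0.3},
  ],
)

```text
time_s: 7.9
ee_pos: [650.7, -37.3, 235.1]
tool_rot: [0.735, -0.678, 0.005, -0.005]
contact_force: [0.0, -0.5, -4.2]
gripper_width: 51.1
```

```bash
python3 go.py 445.8 -148.5 240 -94; python3 -c "
from h import *
p=shot('wrist');save(p,'w5.png')"
```

```text
t 7.9 pos [650.7 -37.3 235.1] ang -85.33 w 51.1 F [ 0.  -0.5 -4.2] q [ 0.17  0.54 -0.26  1.43  0.14  1.17 -1.6 ]
lin now [ 94.2 213.2  -7.7] lin after turn [125.3 196.7  -4.9] twist [-0.78 -0.    8.67]
```

View pics/w5.png

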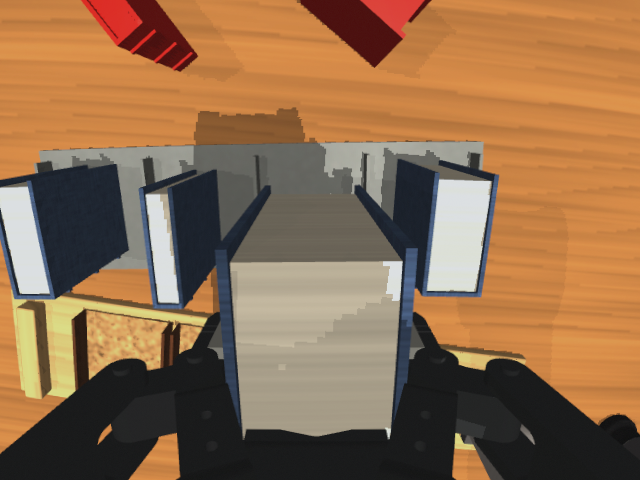

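The thickest is held level and weighs 4.2 N, as expected. Now I carry it to the bay by the bookend.

step_arm(
  deltas=[
    {"linear":[0.016,0.036,-0.001],"twist":[0,0,0],"hand":0.3},
    {"linear":[0.016,0.036,-0.001],"twist":[0,0,0],"hand":0.3},
    {"linear":[0.016,0.036,-0.001],"twist":[0,0,0],"hand":0.3},
    {"linear":[0.016,0.036,-0.001],"twist":[0,0,0],"hand":0.3},
    {"linear":[0.016,0.036,-0.001],"twist":[0,0,0],"hand":0.3},
    {"linear":[0.016,0.033,-0.001],"twist":[0,0,0],"hand":0.3},
    {"linear":[0,0,0],"twist":[0,0,4.3],"hand":0.3},
    {"linear":[0,0,0],"twist":[0,0,4.3],"hand":0.3},
    {"linear":[0,0,0],"twist":[0,0,0],"hand":0.3},
    {"linear":[0,0,0],"twist":[0,0,0],"hand":0.3},
  ],
)

```text
time_s: 8.95
ee_pos: [429.7, -152.8, 224.3]
tool_rot: [-0.681, 0.732, 0.006, -0.001]
contact_force: [-1.0, -0.1, -2.8]
gripper_width: 51.5
```

```bash
python3 go.py 445.8 -148.5 140 -94
```

```text
t 8.95 pos [ 429.7 -152.8  224.3] ang -94.15 w 51.5 F [-1.  -0.1 -2.8] q [ 0.46  0.26 -0.22  1.92  0.06  0.98 -1.43]
lin now [ -4.9 -16.7  84.1] lin after turn [ -5.4 -15.8  84.3] twist [ 0.6   0.36 -0.14]
```

step_arm(
  deltas=[
    {"linear":[-0.0025,-0.008,0.02],"twist":[0.6,0.3,-0.1],"hand":0.3},
    {"linear":[-0.0025,-0.008,0.02],"twist":[0,0,0],"hand":0.3},
    {"linear":[0,0,0.02],"twist":[0,0,0],"hand":0.3},
    {"linear":[0,0,0.0],"twist":[0,0,0],"hand":0.3},
    {"linear":[0,0,0.0],"twist":[0,0,0],"hand":0.3},
  ],
)

```text
time_s: 9.45
ee_pos: [447.7, -146.9, 161.2]
tool_rot: [-0.686, 0.727, 0.001, 0.001]
contact_force: [0.4, 0.1, -2.0]
gripper_width: 51.3
```

```bash
python3 go.py 445.8 -148.5 93 -94
```

```text
t 9.45 pos [ 447.7 -146.9  161.2] ang -93.33 w 51.3 F [ 0.4  0.1 -2. ] q [ 0.43  0.35 -0.22  1.99  0.1   0.81 -1.48]
lin now [ 1.9  1.8 68.2] lin after turn [ 1.7  1.8 68.2] twist [0.03 0.14 0.67]
```

step_arm(
  deltas=[
    {"linear":[0.002,0.002,0.02],"twist":[0,0.1,0.7],"hand":0.3},
    {"linear":[0,0,0.02],"twist":[0,0,0],"hand":0.3},
    {"linear":[0,0,0.015],"twist":[0,0,0],"hand":0.3},
    {"linear":[0,0,0.006],"twist":[0,0,0],"hand":0.3},
    {"linear":[0,0,0.0],"twist":[0,0,0],"hand":0.3},
    {"linear":[0,0,0.0],"twist":[0,0,0],"hand":0.3},
  ],
)

```text
time_s: 10.05
ee_pos: [449.9, -149.5, 103.7]
tool_rot: [-0.683, 0.73, -0.003, 0.002]
contact_force: [-0.6, 0.3, -2.8]
gripper_width: 51.9
```

```bash
python3 go.py 445.8 -148.5 89.7 -94
```

```text
t 10.05 pos [ 449.9 -149.5  103.7] ang -93.82 w 51.9 F [-0.6  0.3 -2.8] q [ 0.41  0.44 -0.2   2.07  0.14  0.64 -1.52]
lin now [-0.8  4.3 13.9] lin after turn [-0.7  4.2 14. ] twist [-0.46 -0.07  0.18]
```

step_arm(
  deltas=[
    {"linear":[-0.0007,0.0045,0.005],"twist":[-0.5,-0.1,0.2],"hand":0.3},
    {"linear":[0,0,0.0],"twist":[0,0,0],"hand":0.3},
    {"linear":[0,0,0.003],"twist":[0,0,0],"hand":0.3},
    {"linear":[0,0,0.0],"twist":[0,0,0],"hand":0.3},
  ],
)

```text
time_s: 10.45
ee_pos: [446.4, -148.9, 97.2]
tool_rot: [-0.682, 0.732, -0.001, 0.001]
contact_force: [-0.2, 0.6, -3.3]
gripper_width: 51.3
```

```bash
python3 go.py 445.8 -148.5 89.7 -94
```

```text
t 10.45 pos [ 446.4 -148.9   97.2] ang -94.03 w 51.3 F [-0.2  0.6 -3.3] q [ 0.41  0.44 -0.19  2.08  0.14  0.63 -1.52]
lin now [-0.3  0.7  7.5] lin after turn [-0.3  0.6  7.5] twist [-0.14 -0.02 -0.03]
```

Positioned. I lower slowly until contact.

step_arm(
  deltas=[
    {"linear":[0,0.001,0.004],"twist":[0,0,0],"hand":0.3},
    {"linear":[0,0,0.003],"twist":[0,0,0],"hand":0.3},
    {"linear":[0,0,0.002],"twist":[0,0,0],"hand":0.3},
    {"linear":[0,0,0.0],"twist":[0,0,0],"hand":0.3},
  ],
)

```text
time_s: 10.85
ee_pos: [445.7, -148.9, 87.9]
tool_rot: [-0.682, 0.732, -0.001, 0.001]
contact_force: [-1.8, 0.4, 2.7]
gripper_width: 51.1
```

```bash
python3 go.py 445.8 -148.5 89.7 -94
```

```text
t 10.85 pos [ 445.7 -148.9   87.9] ang -94.04 w 51.1 F [-1.8  0.4  2.7] q [ 0.4   0.46 -0.19  2.09  0.15  0.6  -1.53]
lin now [-0.4 -0.1 -1.8] lin after turn [-0.4 -0.1 -1.8] twist [-0.18 -0.04 -0.04]
```

Contact at the expected height. Release and rise.

step_arm(
  deltas=[
    {"linear":[0,0,0],"twist":[0,0,0],"hand":0.7},
    {"linear":[0,0,0],"twist":[0,0,0],"hand":0.85},
    {"linear":[0,0,0],"twist":[0,0,0],"hand":1},
    {"linear":[0,0,0],"twist":[0,0,0],"hand":1},
    {"linear":[0,0,0],"twist":[0,0,0],"hand":1},
    {"linear":[0,0,-0.02],"twist":[0,0,0],"hand":1},
    {"linear":[0,0,-0.03],"twist":[0,0,0],"hand":1},
    {"linear":[0,0,-0.04],"twist":[0,0,0],"hand":1},
    {"linear":[0,0,-0.03],"twist":[0,0,0],"hand":1},
    {"linear":[0,0,0],"twist":[0,0,0],"hand":1},
  ],
)

```text
time_s: 11.85
ee_pos: [445.5, -148.5, 211.9]
tool_rot: [-0.682, 0.731, -0.001, 0.001]
contact_force: [-0.2, 0.1, -1.1]
gripper_width: 85.3
```

```bash
python3 -c "
from h import *
p=shot('wrist');save(p,'w6.png')"; python3 go.py 660.8 -132.7 190 -85.7
```

```text
t 11.9 pos [ 444.7 -148.4  210.2] ang -94.0 w 85.2 F [-0.2 -0.5  0. ] q [ 0.44  0.29 -0.23  1.93  0.08  0.93 -1.46]
lin now [ -30.7 -214.5   20.3] lin after turn [   0.5 -216.7   20.2] twist [-0.02  0.04 -8.3 ]
```

View pics/w6.png

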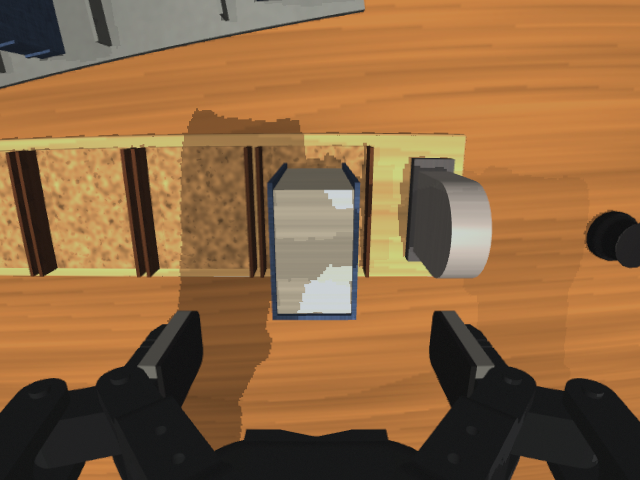

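The thickest stands upright, centred and square in its bay (top at cols 270–358, rows 185–318), next to the bookend. Next, the thick one.

step_arm(
  deltas=[
    {"linear":[0,-0.02,0],"twist":[0,0,-4.2],"hand":1},
    {"linear":[0,-0.02,0],"twist":[0,0,-4.2],"hand":1},
    {"linear":[0,-0.044,0],"twist":[0,0,0],"hand":1},
    {"linear":[0,-0.044,0],"twist":[0,0,0],"hand":1},
    {"linear":[0,-0.044,0.01],"twist":[0,0,0],"hand":1},
    {"linear":[0,-0.04,0.01],"twist":[0,0,0],"hand":1},
    {"linear":[0,0,0],"twist":[0,0,0],"hand":1},
    {"linear":[0,0,0],"twist":[0,0,0],"hand":1},
  ],
)

```text
time_s: 12.7
ee_pos: [657.5, -135.6, 175.8]
tool_rot: [0.735, -0.678, -0.006, 0.005]
contact_force: [0.0, -0.1, -0.2]
gripper_width: 85.5
```

```bash
python3 go.py 660.8 -132.7 150 -85.5; python3 -c "
from h import *
p=shot('top')
for l in ['thick_mid','thickest_mid']: print(l,[(round(d['conf'],2),d['location'],atz(p,*d['location'][::-1],128)[:2].round()) for d in outline_of(p,l)])"
```

```text
t 12.7 pos [ 657.5 -135.6  175.8] ang -85.41 w 85.5 F [ 0.  -0.1 -0.2] q [ 0.3   0.63 -0.24  1.43  0.16  1.12 -1.46]
lin now [-2.5 -3.9 25.8] lin after turn [-2.6 -3.5 25.8] twist [0.88 0.18 0.09]
thick_mid [(0.73, [234.1, 428.6], array([ 637., -130.])), (0.21, [316.4, 391.8], array([442., -38.]))]
thickest_mid [(0.73, [313.9, 435.0], array([ 448., -138.])), (0.65, [168.3, 393.8], array([802., -50.]))]
```

step_arm(
  deltas=[
    {"linear":[-0.0025,-0.0035,0.01],"twist":[0.9,0.2,0.1],"hand":1},
    {"linear":[0,0,0.01],"twist":[0,0,0],"hand":1},
    {"linear":[0,0,0],"twist":[0,0,0],"hand":1},
  ],
)

```text
time_s: 13.15
ee_pos: [657.9, -135.1, 159.4]
tool_rot: [0.733, -0.68, 0.003, -0.0]
contact_force: [1.2, 0.1, 0.1]
gripper_width: 85.2
```

```bash
python3 go.py 660.8 -132.7 78 -85.5
```

```text
t 13.15 pos [ 657.9 -135.1  159.4] ang -85.68 w 85.2 F [1.2 0.1 0.1] q [ 0.3   0.64 -0.24  1.47  0.17  1.05 -1.47]
lin now [-2.5 -2.8 81.4] lin after turn [-2.2 -3.1 81.4] twist [-0.22 -0.19 -0.18]
```

step_arm(
  deltas=[
    {"linear":[-0.003,-0.004,0.015],"twist":[-0.2,-0.2,-0.2],"hand":1},
    {"linear":[0,0,0.02],"twist":[0,0,0],"hand":1},
    {"linear":[0,0,0.025],"twist":[0,0,0],"hand":1},
    {"linear":[0,0,0.02],"twist":[0,0,0],"hand":1},
    {"linear":[0,0,0],"twist":[0,0,0],"hand":1},
    {"linear":[0,0,0],"twist":[0,0,0],"hand":1},
  ],
)

```text
time_s: 13.75
ee_pos: [662.5, -132.6, 76.9]
tool_rot: [0.734, -0.679, 0.001, -0.001]
contact_force: [0.8, -0.1, 0.5]
gripper_width: 85.1
```

```bash
python3 go.py 660.8 -132.7 80 -85.5
```

```text
t 13.75 pos [ 662.5 -132.6   76.9] ang -85.52 w 85.1 F [ 0.8 -0.1  0.5] q [ 0.29  0.72 -0.23  1.54  0.19  0.9  -1.49]
lin now [ 0.   1.7 -3.1] lin after turn [ 0.   1.7 -3.1] twist [-0.11 -0.   -0.02]
```

step_arm(
  deltas=[
    {"linear":[0,0.0015,0],"twist":[0,0,0],"hand":0.5},
    {"linear":[0,0,0],"twist":[0,0,0],"hand":0.4},
    {"linear":[0,0,0],"twist":[0,0,0],"hand":0.3},
    {"linear":[0,0,0],"twist":[0,0,0],"hand":0.2},
    {"linear":[0,0,0],"twist":[0,0,0],"hand":0.2},
    {"linear":[0,0,0],"twist":[0,0,0],"hand":0.2},
    {"linear":[0,0,0],"twist":[0,0,0],"hand":0.2},
  ],
)

```text
time_s: 14.45
ee_pos: [661.8, -132.9, 79.6]
tool_rot: [0.734, -0.679, 0.002, -0.001]
contact_force: [-0.3, 1.4, -1.2]
gripper_width: 41.5
```

```bash
python3 go.py 660.8 -132.7 230 -85.5
```

```text
t 14.45 pos [ 661.8 -132.9   79.6] ang -85.53 w 41.5 F [-0.3  1.4 -1.2] q [ 0.29  0.72 -0.23  1.54  0.19  0.9  -1.49]
lin now [-1.000e-01  2.000e-01 -1.504e+02] lin after turn [  -0.3    0.9 -150.4] twist [-0.27 -0.05 -0.03]
```

step_arm(
  deltas=[
    {"linear":[0,0,-0.01],"twist":[0,0,0],"hand":0.2},
    {"linear":[0,0,-0.03],"twist":[0,0,0],"hand":0.2},
    {"linear":[0,0,-0.035],"twist":[0,0,0],"hand":0.2},
    {"linear":[0,0,-0.035],"twist":[0,0,0],"hand":0.2},
    {"linear":[0,0,-0.035],"twist":[0,0,0],"hand":0.2},
    {"linear":[-0.016,0.031,-0.004],"twist":[0,0,0],"hand":0.2},
    {"linear":[-0.016,0.031,-0.002],"twist":[0,0,0],"hand":0.2},
    {"linear":[-0.016,0.031,-0.002],"twist":[0,0,0],"hand":0.2},
    {"linear":[-0.016,0.031,-0.002],"twist":[0,0,0],"hand":0.2},
    {"linear":[-0.016,0.031,-0.002],"twist":[0,0,0],"hand":0.2},
    {"linear":[-0.016,0.031,-0.002],"twist":[0,0,0],"hand":0.2},
    {"linear":[0,0,0],"twist":[0,0,0],"hand":0.2},
  ],
)

```text
time_s: 15.65
ee_pos: [460.1, -48.4, 249.5]
tool_rot: [0.734, -0.679, 0.003, -0.002]
contact_force: [0.9, 0.2, -2.9]
gripper_width: 41.3
```

```bash
python3 go.py 452.7 -48.8 155 -94
```

```text
t 15.65 pos [460.1 -48.4 249.5] ang -85.52 w 41.3 F [ 0.9  0.2 -2.9] q [ 0.28  0.24 -0.3   1.88  0.08  1.03 -1.54]
lin now [-0.4  8.2 94.5] lin after turn [ 0.9  7.4 94.5] twist [-0.46 -0.08  8.48]
```

step_arm(
  deltas=[
    {"linear":[0,0.004,0],"twist":[-0.2,0,4.2],"hand":0.2},
    {"linear":[0,0.003,0],"twist":[-0.2,0,4.2],"hand":0.2},
    {"linear":[0,0,0.025],"twist":[0,0,0],"hand":0.2},
    {"linear":[0,0,0.03],"twist":[0,0,0],"hand":0.2},
    {"linear":[0,0,0.025],"twist":[0,0,0],"hand":0.2},
    {"linear":[0,0,0.01],"twist":[0,0,0],"hand":0.2},
    {"linear":[0,0,0],"twist":[0,0,0],"hand":0.2},
  ],
)

```text
time_s: 16.35
ee_pos: [457.0, -49.3, 163.8]
tool_rot: [-0.681, 0.733, -0.006, 0.004]
contact_force: [-0.2, -0.1, -3.8]
gripper_width: 41.3
```

```bash
python3 go.py 452.7 -48.8 100 -94
```

```text
t 16.35 pos [457.  -49.3 163.8] ang -94.21 w 41.3 F [-0.2 -0.1 -3.8] q [ 0.24  0.33 -0.25  2.03  0.12  0.78 -1.73]
lin now [-0.3  5.3 63.8] lin after turn [-0.2  4.4 63.8] twist [-0.82 -0.18 -0.21]
```

step_arm(
  deltas=[
    {"linear":[0,0.006,0.02],"twist":[-0.8,-0.2,-0.2],"hand":0.2},
    {"linear":[0,0,0.02],"twist":[0,0,0],"hand":0.2},
    {"linear":[0,0,0.015],"twist":[0,0,0],"hand":0.2},
    {"linear":[0,0,0],"twist":[0,0,0],"hand":0.2},
    {"linear":[0,0,0],"twist":[0,0,0],"hand":0.2},
  ],
)

```text
time_s: 16.85
ee_pos: [457.2, -49.5, 113.5]
tool_rot: [-0.682, 0.731, -0.004, 0.004]
contact_force: [-0.4, 0.2, -2.9]
gripper_width: 41.2
```

```bash
python3 go.py 453 -48.8 86.6 -94
```

```text
t 16.85 pos [457.2 -49.5 113.5] ang -94.02 w 41.2 F [-0.4  0.2 -2.9] q [ 0.23  0.4  -0.24  2.09  0.15  0.65 -1.75]
lin now [-0.4  4.5 26.8] lin after turn [-0.4  4.2 26.9] twist [-0.6  -0.01 -0.02]
```

step_arm(
  deltas=[
    {"linear":[-0.0005,0.0045,0.01],"twist":[-0.6,0,0],"hand":0.2},
    {"linear":[0,0,0.008],"twist":[0,0,0],"hand":0.2},
    {"linear":[0,0,0],"twist":[0,0,0],"hand":0.2},
  ],
)

```text
time_s: 17.15
ee_pos: [454.6, -48.9, 96.8]
tool_rot: [-0.682, 0.732, -0.002, 0.001]
contact_force: [0.4, 0.6, -3.0]
gripper_width: 41.5
```

```bash
python3 go.py 453 -48.8 86.6 -94
```

```text
t 17.15 pos [454.6 -48.9  96.8] ang -94.04 w 41.5 F [ 0.4  0.6 -3. ] q [ 0.22  0.43 -0.23  2.11  0.17  0.61 -1.77]
lin now [ 0.   1.7 10.2] lin after turn [ 0.   1.6 10.2] twist [-0.25 -0.03 -0.04]
```

step_arm(
  deltas=[
    {"linear":[0,0.002,0.005],"twist":[-0.2,0,0],"hand":0.2},
    {"linear":[0,0,0.003],"twist":[0,0,0],"hand":0.2},
    {"linear":[0,0,0.0025],"twist":[0,0,0],"hand":0.2},
    {"linear":[0,0,0],"twist":[0,0,0],"hand":0.2},
  ],
)

```text
time_s: 17.55
ee_pos: [452.8, -48.7, 86.6]
tool_rot: [-0.682, 0.732, -0.001, 0.0]
contact_force: [-0.5, -0.4, -1.3]
gripper_width: 41.3
```

```bash
python3 go.py 453 -48.8 86.6 -94
```

```text
t 17.55 pos [452.8 -48.7  86.6] ang -94.04 w 41.3 F [-0.5 -0.4 -1.3] q [ 0.21  0.45 -0.22  2.12  0.17  0.59 -1.78]
lin now [ 0.1 -0.2  0. ] lin after turn [ 0.1 -0.2  0. ] twist [-0.1  -0.05 -0.04]
```

step_arm(
  deltas=[
    {"linear":[0,0,0.0015],"twist":[0,0,0],"hand":0.2},
    {"linear":[0,0,0],"twist":[0,0,0],"hand":0.2},
    {"linear":[0,0,0],"twist":[0,0,0],"hand":0.6},
    {"linear":[0,0,0],"twist":[0,0,0],"hand":0.8},
    {"linear":[0,0,0],"twist":[0,0,0],"hand":1},
    {"linear":[0,0,0],"twist":[0,0,0],"hand":1},
    {"linear":[0,0,0],"twist":[0,0,0],"hand":1},
    {"linear":[0,0,-0.02],"twist":[0,0,0],"hand":1},
    {"linear":[0,0,-0.03],"twist":[0,0,0],"hand":1},
    {"linear":[0,0,-0.04],"twist":[0,0,0],"hand":1},
    {"linear":[0,0,-0.03],"twist":[0,0,0],"hand":1},
    {"linear":[0,0,0],"twist":[0,0,0],"hand":1},
  ],
)

```text
time_s: 18.75
ee_pos: [452.7, -48.1, 210.1]
tool_rot: [-0.682, 0.731, -0.001, 0.0]
contact_force: [-0.6, 0.1, -1.0]
gripper_width: 85.2
```

```bash
python3 -c "
from h import *
p=shot('wrist');save(p,'w7.png')"; python3 go.py 633.5 164.5 180 -85
```

```text
t 18.8 pos [451.9 -48.1 208.5] ang -94.01 w 85.1 F [-0.4 -0.9  0. ] q [ 0.26  0.27 -0.27  1.96  0.09  0.92 -1.7 ]
lin now [-224.8 -166.3   28.2] lin after turn [-196.  -199.4   28.5] twist [ 0.06 -0.03 -9.01]
```

View pics/w7.png

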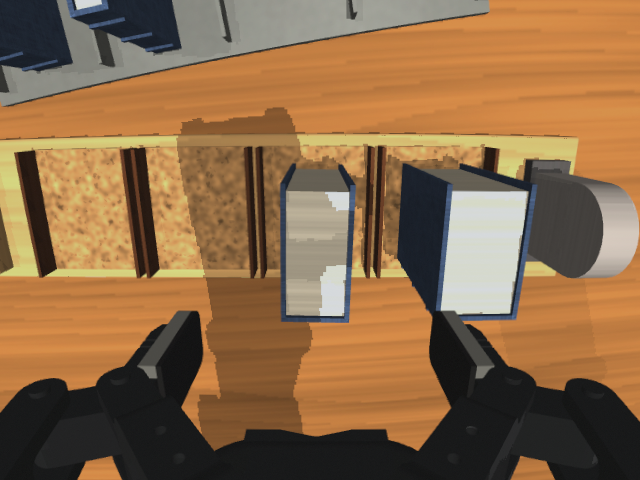

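The thick one is well placed (top at cols 281–353), and the thickest is still upright. Next, the medium.

step_arm(
  deltas=[
    {"linear":[-0.035,-0.026,0],"twist":[0,0,0],"hand":1},
    {"linear":[-0.035,-0.026,0],"twist":[0,0,0],"hand":1},
    {"linear":[-0.035,-0.026,0],"twist":[0,0,0],"hand":1},
    {"linear":[-0.035,-0.026,0],"twist":[0,0,0],"hand":1},
    {"linear":[-0.035,-0.026,0],"twist":[0,0,0],"hand":1},
    {"linear":[-0.035,-0.026,0],"twist":[0,0,0],"hand":1},
    {"linear":[0,0,0],"twist":[0,0,-4.5],"hand":1},
    {"linear":[0,0,0],"twist":[0,0,-4.5],"hand":1},
    {"linear":[0,0,0],"twist":[0,0,0],"hand":1},
    {"linear":[0,0,0],"twist":[0,0,0],"hand":1},
  ],
)

```text
time_s: 19.8
ee_pos: [623.0, 155.6, 189.2]
tool_rot: [0.737, -0.676, -0.006, 0.01]
contact_force: [-0.3, -0.3, 0.5]
gripper_width: 85.5
```

```bash
python3 go.py 633.5 164.5 160 -85
```

```text
t 19.8 pos [623.  155.6 189.2] ang -85.11 w 85.5 F [-0.3 -0.3  0.5] q [-0.09  0.59 -0.33  1.49  0.2   1.12 -1.94]
lin now [ -8.1 -11.9  28.9] lin after turn [ -8.  -11.2  29.2] twist [ 1.33 -0.23 -0.11]
```

step_arm(
  deltas=[
    {"linear":[-0.004,-0.0055,0.01],"twist":[0.7,-0.1,0],"hand":1},
    {"linear":[-0.004,-0.0055,0.01],"twist":[0.6,-0.1,0],"hand":1},
    {"linear":[0,0,0.005],"twist":[0,0,0],"hand":1},
    {"linear":[0,0,0],"twist":[0,0,0],"hand":1},
  ],
)

```text
time_s: 20.2
ee_pos: [632.3, 162.4, 161.2]
tool_rot: [0.734, -0.679, 0.0, 0.002]
contact_force: [0.4, 0.7, 0.9]
gripper_width: 85.5
```

```bash
python3 go.py 633.5 164.5 78 -85
```

```text
t 20.2 pos [632.3 162.4 161.2] ang -85.56 w 85.5 F [0.4 0.7 0.9] q [-0.11  0.62 -0.32  1.52  0.21  1.05 -1.97]
lin now [-2.1 -1.5 83.2] lin after turn [-1.9 -1.3 83.2] twist [ 0.13 -0.13 -0.56]
```

step_arm(
  deltas=[
    {"linear":[-0.002,-0.001,0.015],"twist":[0,-0.1,-0.5],"hand":1},
    {"linear":[0,0,0.02],"twist":[0,0,0],"hand":1},
    {"linear":[0,0,0.025],"twist":[0,0,0],"hand":1},
    {"linear":[0,0,0.02],"twist":[0,0,0],"hand":1},
    {"linear":[0,0,0],"twist":[0,0,0],"hand":1},
    {"linear":[0,0,0],"twist":[0,0,0],"hand":1},
  ],
)

```text
time_s: 20.8
ee_pos: [634.4, 163.0, 81.8]
tool_rot: [0.735, -0.678, 0.001, -0.0]
contact_force: [-0.2, 0.7, 1.3]
gripper_width: 85.1
```

```bash
python3 go.py 633.5 164.5 78 -85
```

```text
t 20.8 pos [634.4 163.   81.8] ang -85.31 w 85.1 F [-0.2  0.7  1.3] q [-0.12  0.7  -0.3   1.6   0.25  0.88 -1.99]
lin now [-1.6  0.8  3.8] lin after turn [-1.6  0.8  3.8] twist [-0.07 -0.06 -0.31]
```

step_arm(
  deltas=[
    {"linear":[-0.0015,0.001,0.004],"twist":[0,0,-0.3],"hand":0.6},
    {"linear":[0,0,0],"twist":[0,0,0],"hand":0.4},
    {"linear":[0,0,0],"twist":[0,0,0],"hand":0.25},
    {"linear":[0,0,0],"twist":[0,0,0],"hand":0.15},
    {"linear":[0,0,0],"twist":[0,0,0],"hand":0.15},
    {"linear":[0,0,0],"twist":[0,0,0],"hand":0.15},
    {"linear":[0,0,0],"twist":[0,0,0],"hand":0.15},
    {"linear":[0,0,0],"twist":[0,0,0],"hand":0.15},
  ],
  squeeze=50,
)

```text
time_s: 21.6
ee_pos: [634.7, 164.8, 81.5]
tool_rot: [0.737, -0.676, 0.002, -0.002]
contact_force: [0.0, -0.4, -2.7]
gripper_width: 31.4
```

```bash
python3 go.py 633.5 164.5 230 -85
```

```text
t 21.6 pos [634.7 164.8  81.5] ang -85.03 w 31.4 F [ 0.  -0.4 -2.7] q [-0.12  0.7  -0.3   1.6   0.25  0.88 -1.99]
lin now [   0.2    0.3 -148.5] lin after turn [   0.2    1.2 -148.5] twist [-0.35 -0.02 -0.03]
```

step_arm(
  deltas=[
    {"linear":[0,0,-0.01],"twist":[0,0,0],"hand":0.15},
    {"linear":[0,0,-0.03],"twist":[0,0,0],"hand":0.15},
    {"linear":[0,0,-0.035],"twist":[0,0,0],"hand":0.15},
    {"linear":[0,0,-0.035],"twist":[0,0,0],"hand":0.15},
    {"linear":[0,0,-0.035],"twist":[0,0,0],"hand":0.15},
    {"linear":[0.0155,0.029,-0.004],"twist":[0,0,0],"hand":0.15},
    {"linear":[0.0155,0.029,0],"twist":[0,0,0],"hand":0.15},
    {"linear":[0.0155,0.029,0],"twist":[0,0,0],"hand":0.15},
    {"linear":[0.0155,0.029,0],"twist":[0,0,0],"hand":0.15},
    {"linear":[0.0155,0.029,0],"twist":[0,0,0],"hand":0.15},
    {"linear":[0.0155,0.029,0],"twist":[0,0,0],"hand":0.15},
    {"linear":[0,0,0],"twist":[0,0,0],"hand":0.15},
  ],
)

```text
time_s: 22.8
ee_pos: [461.8, 54.6, 241.8]
tool_rot: [0.738, -0.675, 0.004, -0.004]
contact_force: [0.8, 0.3, -1.7]
gripper_width: 31.7
```

```bash
python3 go.py 459.9 51 155 -94
```

```text
t 22.8 pos [461.8  54.6 241.8] ang -84.9 w 31.7 F [ 0.8  0.3 -1.7] q [ 0.11  0.25 -0.35  1.89  0.1   1.01 -1.77]
lin now [ 3.4  3.1 86.8] lin after turn [ 3.7  1.7 86.8] twist [-0.6   0.06  9.1 ]
```

step_arm(
  deltas=[
    {"linear":[0.002,0.002,0],"twist":[-0.3,0,4.5],"hand":0.15},
    {"linear":[0.002,0.002,0],"twist":[-0.3,0,4.5],"hand":0.15},
    {"linear":[0,0.001,0.025],"twist":[0,0,0],"hand":0.15},
    {"linear":[0,0.001,0.03],"twist":[0,0,0],"hand":0.15},
    {"linear":[0,0.001,0.02],"twist":[0,0,0],"hand":0.15},
    {"linear":[0,0,0.005],"twist":[0,0,0],"hand":0.15},
    {"linear":[0,0,0],"twist":[0,0,0],"hand":0.15},
  ],
)

```text
time_s: 23.5
ee_pos: [459.6, 52.7, 166.2]
tool_rot: [-0.68, 0.733, -0.003, 0.006]
contact_force: [0.9, 0.2, -2.5]
gripper_width: 31.7
```

```bash
python3 go.py 459.9 51 100 -94
```

```text
t 23.5 pos [459.6  52.7 166.2] ang -94.27 w 31.7 F [ 0.9  0.2 -2.5] q [ 0.06  0.33 -0.31  2.02  0.14  0.8  -1.97]
lin now [ 1.9  0.4 66.2] lin after turn [ 1.6 -0.4 66.2] twist [-0.72  0.2  -0.27]
```

step_arm(
  deltas=[
    {"linear":[0.001,0.003,0.02],"twist":[-0.7,0.2,-0.3],"hand":0.15},
    {"linear":[0,0.001,0.02],"twist":[0,0,0],"hand":0.15},
    {"linear":[0,0,0.015],"twist":[0,0,0],"hand":0.15},
    {"linear":[0,0,0.005],"twist":[0,0,0],"hand":0.15},
    {"linear":[0,0,0],"twist":[0,0,0],"hand":0.15},
  ],
)

```text
time_s: 24.0
ee_pos: [462.0, 53.7, 110.6]
tool_rot: [-0.682, 0.731, -0.003, 0.005]
contact_force: [0.6, 0.3, -0.9]
gripper_width: 31.4
```

```bash
python3 go.py 459.9 51 88.5 -94
```

```text
t 24.0 pos [462.   53.7 110.6] ang -93.94 w 31.4 F [ 0.6  0.3 -0.9] q [ 0.04  0.42 -0.28  2.08  0.19  0.65 -2.01]
lin now [ 2.8  2.1 22.1] lin after turn [ 2.8  1.9 22.1] twist [-0.65  0.12  0.06]
```

step_arm(
  deltas=[
    {"linear":[0.003,0.0025,0.008],"twist":[-0.6,0.1,0],"hand":0.15},
    {"linear":[0,0,0.005],"twist":[0,0,0],"hand":0.15},
    {"linear":[0,0,0],"twist":[0,0,0],"hand":0.15},
    {"linear":[0,0,0],"twist":[0,0,0],"hand":0.15},
  ],
)

```text
time_s: 24.4
ee_pos: [461.2, 50.8, 99.1]
tool_rot: [-0.682, 0.731, -0.001, 0.002]
contact_force: [0.4, 0.7, -1.6]
gripper_width: 31.4
```

```bash
python3 go.py 459.9 51 88.5 -94
```

```text
t 24.4 pos [461.2  50.8  99.1] ang -93.97 w 31.4 F [ 0.4  0.7 -1.6] q [ 0.04  0.44 -0.28  2.09  0.2   0.63 -2.02]
lin now [-0.1  1.4 10.6] lin after turn [-0.1  1.3 10.6] twist [-0.26  0.05  0.03]
```

step_arm(
  deltas=[
    {"linear":[0,0.002,0.005],"twist":[-0.2,0,0],"hand":0.15},
    {"linear":[0,0,0.0035],"twist":[0,0,0],"hand":0.15},
    {"linear":[0,0,0.0025],"twist":[0,0,0],"hand":0.15},
    {"linear":[0,0,0],"twist":[0,0,0],"hand":0.15},
  ],
)

```text
time_s: 24.8
ee_pos: [459.5, 51.1, 88.3]
tool_rot: [-0.682, 0.731, -0.0, 0.001]
contact_force: [-1.8, 0.3, 5.0]
gripper_width: 31.6
```

```bash
python3 go.py 459.9 51 88.5 -94
```

```text
t 24.8 pos [459.5  51.1  88.3] ang -93.97 w 31.6 F [-1.8  0.3  5. ] q [ 0.03  0.45 -0.27  2.11  0.21  0.6  -2.03]
lin now [ 0.1 -0.4 -0.2] lin after turn [ 0.1 -0.4 -0.2] twist [-0.13  0.06  0.03]
```

step_arm(
  deltas=[
    {"linear":[0,0,0],"twist":[0,0,0],"hand":0.5},
    {"linear":[0,0,0],"twist":[0,0,0],"hand":0.75},
    {"linear":[0,0,0],"twist":[0,0,0],"hand":1},
    {"linear":[0,0,0],"twist":[0,0,0],"hand":1},
    {"linear":[0,0,0],"twist":[0,0,0],"hand":1},
    {"linear":[0,0,0],"twist":[0,0,0],"hand":1},
    {"linear":[0,0,-0.02],"twist":[0,0,0],"hand":1},
    {"linear":[0,0,-0.03],"twist":[0,0,0],"hand":1},
    {"linear":[0,0,-0.04],"twist":[0,0,0],"hand":1},
    {"linear":[0,0,-0.03],"twist":[0,0,0],"hand":1},
    {"linear":[0,0,0],"twist":[0,0,0],"hand":1},
  ],
)

```text
time_s: 25.9
ee_pos: [458.8, 51.3, 211.6]
tool_rot: [-0.683, 0.731, 0.001, 0.0]
contact_force: [-0.0, -0.3, 0.3]
gripper_width: 85.0
```

```bash
python3 go.py 635.7 65.2 180 -85.5;python3 -c "
from h import *
p=shot('wrist');save(p,'w8.png')"
```

```text
t 25.9 pos [458.8  51.3 211.6] ang -93.92 w 85.0 F [-0.  -0.3  0.3] q [ 0.09  0.28 -0.33  1.94  0.11  0.94 -1.93]
lin now [ -25.9 -175.6   31.5] lin after turn [ 1.000e-01 -1.775e+02  3.160e+01] twist [ 0.03  0.07 -8.42]
```

View pics/w8.png

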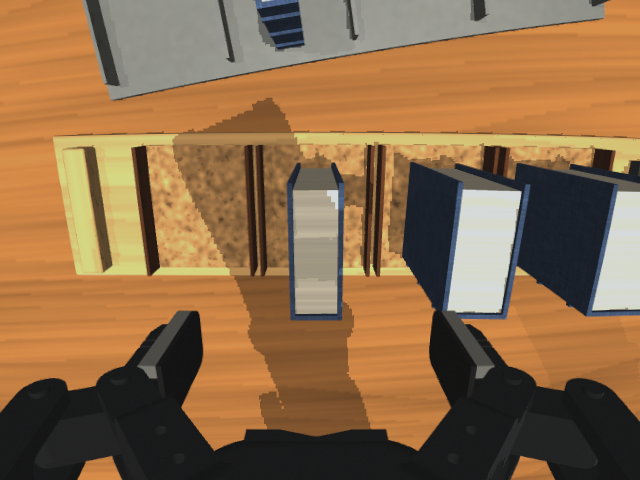

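The medium stands centred in its bay (top at cols 290–343), with the other two still upright to the right. The thin one goes last.

step_arm(
  deltas=[
    {"linear":[0,-0.005,0],"twist":[0,0,-4.2],"hand":1},
    {"linear":[0,-0.01,0],"twist":[0,0,-4.2],"hand":1},
    {"linear":[0,-0.038,0],"twist":[0,0,0],"hand":1},
    {"linear":[0,-0.038,0],"twist":[0,0,0],"hand":1},
    {"linear":[0,-0.038,0.01],"twist":[0,0,0],"hand":1},
    {"linear":[0,-0.036,0.01],"twist":[0,0,0],"hand":1},
    {"linear":[0,0,0],"twist":[0,0,0],"hand":1},
    {"linear":[0,0,0],"twist":[0,0,0],"hand":1},
  ],
)

```text
time_s: 26.75
ee_pos: [622.3, 62.1, 176.6]
tool_rot: [0.736, -0.677, -0.005, 0.007]
contact_force: [-0.1, -0.5, 0.3]
gripper_width: 85.3
```

```bash
python3 go.py 635.7 65.2 160 -85.5
```

```text
t 26.75 pos [622.3  62.1 176.6] ang -85.17 w 85.3 F [-0.1 -0.5  0.3] q [ 0.06  0.57 -0.32  1.56  0.2   1.06 -1.81]
lin now [ -2.  -13.9  16.3] lin after turn [ -2.1 -13.6  16.6] twist [ 1.   -0.08  0.33]
```

step_arm(
  deltas=[
    {"linear":[-0.002,-0.007,0.006],"twist":[0.5,0,0.3],"hand":1},
    {"linear":[0,-0.007,0.006],"twist":[0.5,0,0],"hand":1},
    {"linear":[0,0,0],"twist":[0,0,0],"hand":1},
    {"linear":[0,0,0],"twist":[0,0,0],"hand":1},
  ],
)

```text
time_s: 27.15
ee_pos: [634.0, 65.2, 162.5]
tool_rot: [0.735, -0.679, 0.0, 0.001]
contact_force: [-0.5, 0.1, -0.4]
gripper_width: 85.2
```

```bash
python3 go.py 635.7 65.2 78 -85.5
```

```text
t 27.15 pos [634.   65.2 162.5] ang -85.45 w 85.2 F [-0.5  0.1 -0.4] q [ 0.05  0.59 -0.32  1.56  0.21  1.03 -1.82]
lin now [-0.  -1.9 84.5] lin after turn [ 0.2 -1.7 84.5] twist [ 0.09 -0.12  0.05]
```

step_arm(
  deltas=[
    {"linear":[0,-0.001,0.015],"twist":[0,-0.1,0],"hand":1},
    {"linear":[0,0,0.02],"twist":[0,0,0],"hand":1},
    {"linear":[0,0,0.025],"twist":[0,0,0],"hand":1},
    {"linear":[0,0,0.021],"twist":[0,0,0],"hand":1},
    {"linear":[0,0,0],"twist":[0,0,0],"hand":1},
    {"linear":[0,0,0],"twist":[0,0,0],"hand":1},
  ],
)

```text
time_s: 27.75
ee_pos: [635.7, 65.1, 84.3]
tool_rot: [0.735, -0.679, 0.002, -0.002]
contact_force: [-0.3, -0.7, 0.7]
gripper_width: 85.8
```

```bash
python3 go.py 635.7 65.2 78 -85.5
```

```text
t 27.75 pos [635.7  65.1  84.3] ang -85.46 w 85.8 F [-0.3 -0.7  0.7] q [ 0.03  0.67 -0.29  1.65  0.24  0.85 -1.85]
lin now [-0.1  0.1  6.3] lin after turn [-0.1  0.   6.3] twist [-0.34 -0.05  0.04]
```

step_arm(
  deltas=[
    {"linear":[0,0,0.006],"twist":[-0.3,0,0],"hand":0.6},
    {"linear":[0,0,0],"twist":[0,0,0],"hand":0.4},
    {"linear":[0,0,0],"twist":[0,0,0],"hand":0.25},
    {"linear":[0,0,0],"twist":[0,0,0],"hand":0.1},
    {"linear":[0,0,0],"twist":[0,0,0],"hand":0.05},
    {"linear":[0,0,0],"twist":[0,0,0],"hand":0.05},
    {"linear":[0,0,0],"twist":[0,0,0],"hand":0.05},
    {"linear":[0,0,0],"twist":[0,0,0],"hand":0.05},
    {"linear":[0,0,0],"twist":[0,0,0],"hand":0.05},
  ],
  squeeze=45,
)

```text
time_s: 28.65
ee_pos: [637.5, 65.4, 82.2]
tool_rot: [0.734, -0.679, 0.002, -0.002]
contact_force: [-0.7, -0.3, -0.2]
gripper_width: 21.4
```

```bash
python3 go.py 635.7 65.2 230 -85.5
```

```text
t 28.65 pos [637.5  65.4  82.2] ang -85.48 w 21.4 F [-0.7 -0.3 -0.2] q [ 0.03  0.68 -0.29  1.64  0.24  0.85 -1.85]
lin now [ 1.000e-01  9.000e-01 -1.478e+02] lin after turn [   0.     1.8 -147.8] twist [-0.33 -0.04  0.02]
```

step_arm(
  deltas=[
    {"linear":[0,0,-0.01],"twist":[0,0,0],"hand":0.05},
    {"linear":[0,0,-0.03],"twist":[0,0,0],"hand":0.05},
    {"linear":[0,0,-0.035],"twist":[0,0,0],"hand":0.05},
    {"linear":[0,0,-0.035],"twist":[0,0,0],"hand":0.05},
    {"linear":[0,0,-0.035],"twist":[0,0,0],"hand":0.05},
    {"linear":[-0.016,0.026,-0.004],"twist":[0,0,0],"hand":0.05},
    {"linear":[-0.016,0.026,0],"twist":[0,0,0],"hand":0.05},
    {"linear":[-0.016,0.026,0],"twist":[0,0,0],"hand":0.05},
    {"linear":[-0.016,0.026,0],"twist":[0,0,0],"hand":0.05},
    {"linear":[-0.016,0.026,0],"twist":[0,0,0],"hand":0.05},
    {"linear":[-0.016,0.026,0],"twist":[0,0,0],"hand":0.05},
    {"linear":[0,0,0],"twist":[0,0,0],"hand":0.05},
  ],
)

```text
time_s: 29.85
ee_pos: [467.4, 151.8, 243.8]
tool_rot: [0.734, -0.679, 0.004, -0.005]
contact_force: [0.8, 0.0, -1.1]
gripper_width: 21.5
```

```bash
python3 go.py 467.5 150.6 155 -94
```

```text
t 29.85 pos [467.4 151.8 243.8] ang -85.51 w 21.5 F [ 0.8  0.  -1.1] q [-0.08  0.29 -0.38  1.83  0.13  1.03 -2.  ]
lin now [ 1.3  1.1 88.8] lin after turn [ 1.2 -0.2 88.8] twist [-0.67  0.08  8.49]
```

step_arm(
  deltas=[
    {"linear":[0.001,0.0,0],"twist":[-0.3,0,4.2],"hand":0.05},
    {"linear":[0,0.001,0],"twist":[-0.3,0,4.2],"hand":0.05},
    {"linear":[0,0.001,0.025],"twist":[0,0,0],"hand":0.05},
    {"linear":[0,0.001,0.03],"twist":[0,0,0],"hand":0.05},
    {"linear":[0,0.001,0.02],"twist":[0,0,0],"hand":0.05},
    {"linear":[0,0,0.005],"twist":[0,0,0],"hand":0.05},
    {"linear":[0,0,0],"twist":[0,0,0],"hand":0.05},
  ],
)

```text
time_s: 30.55
ee_pos: [467.4, 151.2, 167.8]
tool_rot: [-0.681, 0.733, -0.003, 0.005]
contact_force: [0.9, -0.2, -1.2]
gripper_width: 21.5
```

```bash
python3 go.py 467.5 150.6 100 -94
```

```text
t 30.55 pos [467.4 151.2 167.8] ang -94.21 w 21.5 F [ 0.9 -0.2 -1.2] q [-0.12  0.37 -0.33  1.95  0.16  0.84 -2.19]
lin now [ 0.8  0.6 67.8] lin after turn [ 0.6 -0.2 67.8] twist [-0.66  0.21 -0.22]
```

step_arm(
  deltas=[
    {"linear":[0.001,0.002,0.02],"twist":[-0.6,0.2,-0.2],"hand":0.05},
    {"linear":[0.001,0.001,0.02],"twist":[0,0,0],"hand":0.05},
    {"linear":[0.001,0.001,0.015],"twist":[0,0,0],"hand":0.05},
    {"linear":[0,0,0.005],"twist":[0,0,0],"hand":0.05},
    {"linear":[0,0,0],"twist":[0,0,0],"hand":0.05},
  ],
)

```text
time_s: 31.05
ee_pos: [469.2, 149.5, 112.3]
tool_rot: [-0.681, 0.732, -0.003, 0.005]
contact_force: [-0.2, 1.3, -0.7]
gripper_width: 21.5
```

```bash
python3 go.py 467.5 150.6 89.2 -94
```

```text
t 31.05 pos [469.2 149.5 112.3] ang -94.1 w 21.5 F [-0.2  1.3 -0.7] q [-0.14  0.45 -0.31  2.01  0.21  0.7  -2.22]
lin now [-0.9  2.  23.1] lin after turn [-0.9  1.8 23.1] twist [-0.64  0.2  -0.1 ]
```

step_arm(
  deltas=[
    {"linear":[-0.001,0.0025,0.008],"twist":[-0.6,0.2,-0.1],"hand":0.05},
    {"linear":[0,0,0.005],"twist":[0,0,0],"hand":0.05},
    {"linear":[0,0,0],"twist":[0,0,0],"hand":0.05},
    {"linear":[0,0,0],"twist":[0,0,0],"hand":0.05},
  ],
)

```text
time_s: 31.45
ee_pos: [468.8, 151.6, 101.0]
tool_rot: [-0.682, 0.731, -0.001, 0.002]
contact_force: [-0.0, -0.1, -0.6]
gripper_width: 21.6
```

```bash
python3 go.py 467.5 150.6 89.2 -94
```

```text
t 31.45 pos [468.8 151.6 101. ] ang -94.0 w 21.6 F [-0.  -0.1 -0.6] q [-0.15  0.47 -0.3   2.02  0.22  0.68 -2.23]
lin now [ 1.1  1.3 11.8] lin after turn [ 1.1  1.2 11.8] twist [-0.24  0.08 -0.  ]
```

step_arm(
  deltas=[
    {"linear":[0.001,0.0015,0.006],"twist":[-0.2,0.1,0],"hand":0.05},
    {"linear":[0,0,0.0035],"twist":[0,0,0],"hand":0.05},
    {"linear":[0,0,0.0025],"twist":[0,0,0],"hand":0.05},
    {"linear":[0,0,0],"twist":[0,0,0],"hand":0.05},
  ],
)

```text
time_s: 31.85
ee_pos: [467.5, 151.0, 89.2]
tool_rot: [-0.682, 0.731, -0.001, 0.001]
contact_force: [-1.1, 0.5, 3.5]
gripper_width: 21.4
```

```bash
python3 go.py 467.5 150.6 89.2 -94
```

```text
t 31.85 pos [467.5 151.   89.2] ang -94.0 w 21.4 F [-1.1  0.5  3.5] q [-0.16  0.49 -0.29  2.03  0.23  0.65 -2.24]
lin now [ 0.4 -0.  -0. ] lin after turn [ 0.4 -0.  -0. ] twist [-0.11 -0.    0.  ]
```

step_arm(
  deltas=[
    {"linear":[0,0,0],"twist":[0,0,0],"hand":0.4},
    {"linear":[0,0,0],"twist":[0,0,0],"hand":0.7},
    {"linear":[0,0,0],"twist":[0,0,0],"hand":1},
    {"linear":[0,0,0],"twist":[0,0,0],"hand":1},
    {"linear":[0,0,0],"twist":[0,0,0],"hand":1},
    {"linear":[0,0,0],"twist":[0,0,0],"hand":1},
    {"linear":[0,0,-0.02],"twist":[0,0,0],"hand":1},
    {"linear":[0,0,-0.03],"twist":[0,0,0],"hand":1},
    {"linear":[0,0,-0.04],"twist":[0,0,0],"hand":1},
    {"linear":[0,0,-0.04],"twist":[0,0,0],"hand":1},
    {"linear":[0,0,-0.04],"twist":[0,0,0],"hand":1},
    {"linear":[0,0,0],"twist":[0,0,0],"hand":1},
  ],
)

```text
time_s: 33.05
ee_pos: [466.3, 151.0, 264.3]
tool_rot: [-0.682, 0.731, 0.0, -0.001]
contact_force: [1.3, -0.5, 0.4]
gripper_width: 85.8
```

```bash
python3 go.py 475 50 300 -94
```

```text
t 33.05 pos [466.3 151.  264.3] ang -93.95 w 85.8 F [ 1.3 -0.5  0.4] q [-0.09  0.28 -0.36  1.79  0.11  1.1  -2.13]
lin now [100.2 -15.5 -35.7] lin after turn [100.2 -15.7 -35.7] twist [ 0.1  -0.04  0.05]
```

step_arm(
  deltas=[
    {"linear":[0.04,-0.006,-0.015],"twist":[0,0,0],"hand":1},
    {"linear":[0.045,-0.006,-0.015],"twist":[0,0,0],"hand":1},
    {"linear":[0.045,0,0],"twist":[0,0,0],"hand":1},
    {"linear":[0.02,0,0],"twist":[0,0,0],"hand":1},
    {"linear":[0,0,0],"twist":[0,0,0],"hand":1},
    {"linear":[0,0,0],"twist":[0,0,0],"hand":1},
  ],
)

```text
time_s: 33.65
ee_pos: [468.0, -3.4, 294.5]
tool_rot: [-0.683, 0.73, -0.0, 0.0]
contact_force: [-0.9, 0.4, -0.5]
gripper_width: 85.4
```

```bash
python3 go.py 475 0 300 -94
python3 - <<'E'
from h import *
import pickle
p=shot("wrist");pickle.dump(p,open("w9.pkl","wb"));save(p,"w9.png");save(shot("side"),"side1.png")
cv2.imwrite("pics/w9c.png",cv2.resize(cv2.imread("pics/w9.png")[60:380],None,fx=1.25,fy=1.875,interpolation=cv2.INTER_CUBIC))
E
```

```text
t 33.65 pos [468.   -3.4 294.5] ang -93.78 w 85.4 F [-0.9  0.4 -0.5] q [ 0.18  0.21 -0.28  1.78  0.06  1.16 -1.76]
lin now [-3.8 -6.7 -5.5] lin after turn [-3.8 -6.7 -5.5] twist [-0.01  0.01  0.22]
```

View pics/w9c.png

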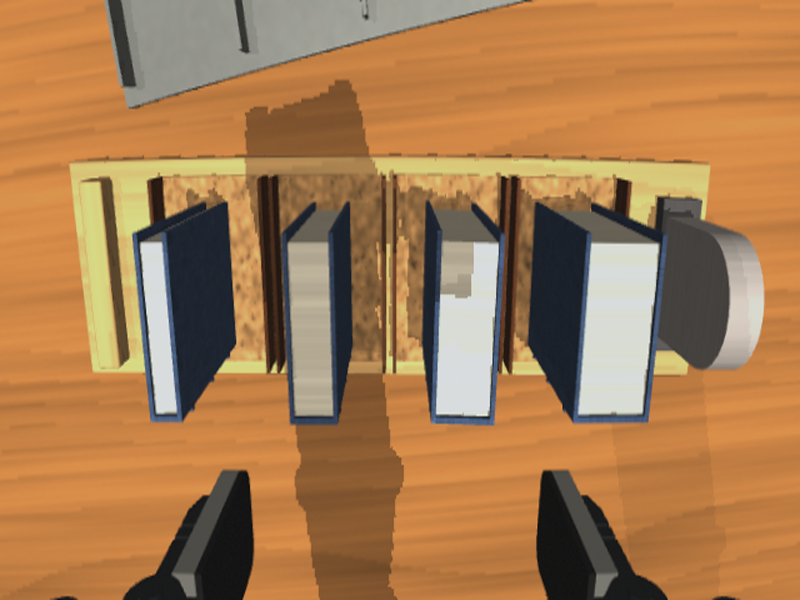

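View pics/side1.png

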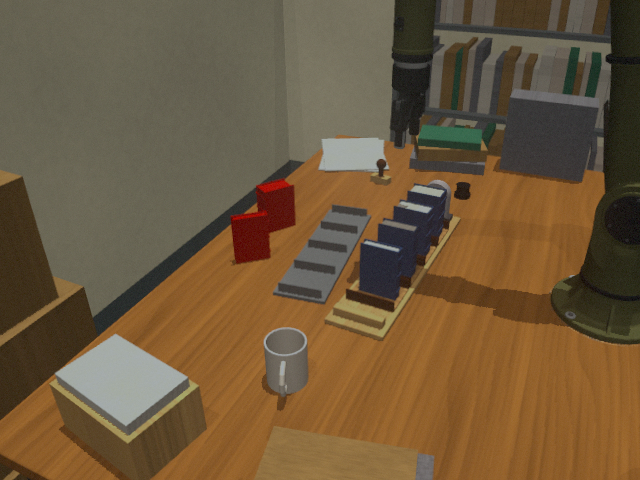

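All four stand in order and the mug (286,360) has not moved. A numeric check of centring in this view:

Run:
```python
from h import *
import pickle
p=pickle.load(open("w9.pkl","rb"));f=lambda x,y,z:atz(p,x/1.25,60+y/1.875,z)[:2]
d=np.array([0.0688,0.9976]);x=np.array([d[1],-d[0]])
for n,q,c in(("thin",[(151,420),(182,420),(134,233),(163,231)],(466.5,150.7)),("medium",[(291,423),(338,422),(284,237),(332,236)],(459.6,51)),("thick",[(433,422),(493,422),(435,238),(504,238)],(452.7,-48.8)),("thickest",[(575,421),(649,420),(588,236),(664,236)],(445.8,-148.5))):
    Q=np.array([f(*u,135) for u in q]);e=Q.mean(0)-c;a=(Q[2]+Q[3]-Q[0]-Q[1])/2
    print(n,"c",Q.mean(0).round(1),"off x,y",(e@x).round(1),(e@d).round(1),"deep",np.linalg.norm(a).round(1),"thick",np.linalg.norm(Q[1]-Q[0]).round(1),"yaw",np.degrees(np.arctan2(a[1],a[0])).round(1))
print("rack far edge L,R / near L,R floor",[f(*u,15).round(1).tolist() for u in[(163,177),(617,178),(172,374)]])
```

```text
thin c [465.5 150.6] off x,y -1.0 -0.2 deep 84.5 thick 21.6 yaw -3.7
medium c [457.2  50.5] off x,y -2.3 -0.6 deep 82.6 thick 31.4 yaw -3.7
thick c [450.5 -48.3] off x,y -2.2 0.3 deep 81.7 thick 40.0 yaw -4.3
thickest c [ 444.7 -147.9] off x,y -1.1 0.6 deep 82.9 thick 51.2 yaw -2.6
rack far edge L,R / near L,R floor [[524.3, 190.8], [498.0, -195.7], [406.3, 205.9]]
```

```bash
python3 -c "
from h import *
print(job.job_done())"
```

```text
the job is handed in; nothing more can be done
None
```

All four blue registers are in the rack, one to a bay, in order of thickness from the bookend outwards: thickest, thick, medium, thin. I handed the job in at about 34 s of the 104 s allowed.

- **Final checks:** in the last wrist and side pictures all four stand upright, with the gripper clear above them. The mug and the two red look-alikes appear where they were at the start.
- **Centring:** measured in the last wrist picture, the registers sit within 0.6 mm of the bay centres along the row. Across it they are 1.0 to 2.3 mm off, all towards the robot.
- **Squareness:** their angles are -2.6° to -4.3°, against about -4° for the rack.
- **Disagreements:** the top and wrist cameras put the bays up to about 3 mm apart. In the last wrist picture the register depths came out 0.5 to 3.3 mm short of 85 mm, so some of the across-row offset may come from how I picked the far corners. In the same picture the thickest's angle is 1.3° off the rack's, though the gripper was square to the rack within 0.1° when it let go.

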